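# Load the slide carriers into the scanner and start the scan

## Task

Take the slide carriers off the pile one by one from the top and load each into a free bay on the scanner: hook its tongue under the lip at the left end of the bay with the carrier tilted, then swing it down until it lies flat and the sprung catch has snapped over its other edge. Only when every carrier there is has been loaded, squeeze the trigger of the cordless release lying on the desk to its first pressure point and hold it there for two seconds while the scanner focuses, then squeeze on through into the second stage to start the scan, and let go. Leave the release lying on the desk, and do not disturb the other things.

Things in the scene. Friction and masses are not known exactly. Their poses are not given: they have to be found in the camera images.
- bay_1 (a point): Bay nearest the robot of three like bays, 92 mm apart, on the scanner, a white bed 8 mm high. Middle of the seat, 16 mm above desk; x to the bay's hook end (to the robot's left), y towards the robot, z up. A carrier is seated when its origin and axes coincide with it. In this frame, mm: seat 62 wide, 8 above the bed beside it; window frame (x -40 to 34, y +-23) 5 high, the runners go down outside it
- bay_2 (a point): Middle bay, like bay_1. Hook at each bay's left end, mm in the bay's frame: lip x 55 to 71.5, 50 wide, underside z 25.5, top z 30.5; cheeks at y +-20 to 25; back wall at x 67; open below the lip towards the bay. A carrier cannot be dropped straight down (its tongue meets the lip) nor slid in level (the catch is in the way)
- bay_3 (a point): Farthest bay, like bay_1. Catch at each bay's right end, mm: 24 wide, leaf behind x -53.5, above it a sloping nose from its tip (x -48, z 30) back to x -53, z 43. A plate edge coming down pushes it back (springy, 1.3 N, 2.3 N when 4.5 mm back) and it snaps over. Parked scan head: bridge 76 high above desk, its side 56 mm beyond this point
- carrier_1: Slide carrier, bottom of the pile: grey plate with two glass slides, on two runners. Origin: middle of its underside, x lengthwise to the tongue end, y across, z up. Frame, mm: plate x +-52, y +-32, z 18 to 28: grip its long edges (64 apart; 18 free below). Tongue x 52 to 66, y +-15, z 18 to 24. Runners x +-44, |y| 26.5 to 30.5, z 0 to 18. About 110 g
- carrier_2: Slide carrier like carrier_1, next in the pile. The pile's carriers nest 28 mm apart, all the same way round with the tongues to the robot's left, 1 to 1.5 mm play: lift straight up. Stacking corners on the top face, up to z 32 mm, at |x| 39 to 50, |y| 17 to 30; the catch end of the top face between them (x -50 to -40, y +-15) is free to press on
- carrier_3: Slide carrier like carrier_1, the topmost in the pile in some runs, absent in others
- carrier_4: Slide carrier like carrier_1; in some runs (those without carrier_3) it has been loaded already and sits seated in the middle bay (leave it there), in others it is absent
- release: Cordless release, loose on the desk: black, 100 mm long (y), 34 high, 300 g. Origin: middle of its underside. Flat back at x +20 mm; grey trigger (34 long, z 5 to 30 mm) stands out of the front at x -32 mm, centred at y +15 mm. Squeeze across back and trigger (52 mm apart when free); the trigger yields along +x, 4 mm in the first stage, 4 mm more in the second
- first_stage (a joint): travel of the trigger's first stage, 0 free to 0.004 m at the pressure point; a light spring, 0.6 N at first and 3 N at the pressure point; springs back
- second_stage (a joint): further travel of the trigger beyond the pressure point, 0 to 0.004 m; it begins to give at 12 N and is fully in at 18 N; springs back
- eyepieces (a point): Front of the eyepieces of the large fixed microscope that stands to the right of the scanner: they overhang the desk here from z 0.30 to 0.46 m, and stage, stand and camera (up to 0.67 m high) lie behind them, farther from the robot and to the right. Keep arm and wrist clear, also when swinging in from the right
- lens_tissue: bystander: flat packet of lens tissue, 72 x 100 x 10 mm
- loupe: bystander: black stand loupe, 40 mm across, 36 mm high
- oil_bottle: bystander: small bottle with a dark cap, 31 mm across, 79 mm high

How it is judged:
By the outcome, as a careful person would: the job done as asked, in the order asked, and still so for the second after the job is handed in, with the robot touching nothing.
Of carrier_3, carrier_4 only 1 to 1 are there at a start; the rules pass over those that are not, and their reading is None.
At some moment in a run one of release may be knocked a few centimetres aside while the robot is not near it.
Once in a run the grip may slacken for a moment while it holds something.
It also fails if it takes over 210 s, if anything falls off the work surface, if the arm or the gripper's body presses on something with over 40 N, if the wrist force passes 120 N, or if a joint passes its speed limit or range.

## Robot

A 7-joint arm with a two-finger parallel gripper is mounted at the origin on a cart in front of the work surface, level with it; the furniture and walls round the work are solid. World frame = base frame: x ahead of the robot, y to its left, z up, the work surface at z = 0. Lengths are in mm, angles in rad, forces in N, time in s.
With the tool pointing down it reaches from about 425 to 950 mm from the base axis. Payload 4.7 kg.
Tool frame: the origin (TCP) lies where the fingers leave the gripper's body, on its centre line; the fingertips stand 73 mm ahead of it and the grasp point (between the pads) lies 54 mm ahead of it; z points along the fingers, y is the line along which they close (so a half turn about z gives the same grasp; the last joint's range is limited). The gripper opens to 85 mm and grips with 20 to 120 N. Pads are 22 mm wide; open, the fingers measure 114 mm over their backs; the gripper's body (76 mm by 85 mm) begins 54 mm behind the grasp point. The pads swing forward as they close: fully open they stand 13 mm farther back than shut.
Start: joints at [-1.186, 0.469, -0.049, 1.532, 0.024, 1.141, -0.082], TCP at [271.375, 618.059, 303.935] pointing down, gripper open.
Joint ranges: [-2.59, 2.59], [-0.33, 1.99], [-1.39, 1.29], [0.1, 2.45], [-1.04, 4.18], [0.21, 1.99], [-2.66, 2.66]. Speed limits (rad/s): [2.57, 2.57, 3.14, 3.14, 3.14, 3.14, 3.14].

## Interface

Orientations are given as [roll, pitch, yaw] about the fixed x, y, z axes, in that order (R = Rz(yaw) Ry(pitch) Rx(roll)).
In Python, from plant import sensors, cams, env gives the robot as it stands. The module is installed in compiled form; this text tells all that it offers.
- The arm moves only by the shell command python3 -m handwheel 'ROWS'. ROWS is JSON, a list of rows, each a list of 5 numbers: the shift along the tool's x, y, z in cm, then the turn about the tool's z in degrees, then the gripper's target within -1 to 1 (fully open at 1, half-way at 0, shut at -1). In form: [[tx, ty, tz, twist, grip], ...]. A call has exactly 8 rows; each row is the pose to reach, as a shift and turn from the pose commanded when the call began, along the tool's axes at that moment; what a row does not reach only later rows make up. A row lasts 1/12 s, in which the tool goes at most 41.7 mm and 7.16 degrees, less where a joint would pass 70% of its speed; a pose out of reach is approached as far as the arm can. A call with a gripper value outside its range is refused whole. The fingers move at their own pace and stop on an object; the grip force is fixed at half the most. Time passes only in rows, so rows that repeat a pose let the fingers close, or fill a call up. It gives the time, the measured TCP pose, the force, the opening and the grip force at its end, in the units of the state.
- sensors.observe(): the state, without advancing time (a new reading comes with each control period).
- cams.snapshot(name): name is "scene" or "side" or "wrist"; returns the picture (420x560x3 uint8, red, green, blue); there is no depth.
- cams.camera_model(name): a dict with "fx", "fy", "cx", "cy" (pixels), "pose" (4x4, takes a point from camera to world coordinates); the wrist camera has in their place "T_tool_cam" (4x4, takes a point from camera to tool coordinates, whose origin is the TCP and whose axes are the flange's). Camera axes: x right, y up, looking along -z (the intrinsics and any distortion apply to the point x, -y, -z); pixel columns grow to the right and rows downward; lengths in mm; the calibration is good to about 2 mm. A picture is of the moment at which its call begins: read the wrist's pose just before it. camera_model takes no time and is no camera call.
- env.job_done(): hands the job in; it is judged then, once.
Trained networks look in the newest picture that a camera, given by its name, has taken for a name from the list of things; names that differ only in an ending like _2 or _b are one class to them, and where a whole thing is asked for, a point or a joint stands for the part that bears it (a point fixed in the world has none). Each returns a list of dicts, best first, with "conf" (0 to 1); they miss things now and then, are a little off and sometimes report something else, mostly with a low value. They report only what shows in the picture. A call takes as long as a camera call.
- cams.outline_of(label, camera): "region" (420x560 bool, what is visible of it) and "bbox" ([left, top, right, bottom] in pixels, round what is visible of it).
The state is a dict: "time": time; "joints": joint angles; "joint_velocities": joint speeds; "tau": joint torques, N m; "tool_pos": TCP position; "tcp_rot": TCP orientation; "ft_force": force on the tool from outside, world axes, zero at the start; "torque": the same for the moment, N m; "finger_gap": finger opening in mm; "finger_force": force on a finger pad.
Only numpy, scipy, OpenCV 4.12 (cv2) and the standard library are available. Lean on these libraries where they do the work, as an engineer would, in place of code of your own. Each camera call takes 0.05 s, during which the arm holds its last target. There are 200 camera calls.

## Working session

There is one attempt and no reset: what is moved stays moved. The work goes in short steps, Python scripts to look and compute and a shell command to move; the robot and the scene stay as the last step left them, time stands still between calls to the robot, and variables do not carry over. Pictures are saved under pics/ and viewed, at most 14 in all, crops included, and the job is handed in when it is done.

```bash
mkdir -p pics
cat > h.py <<'E'
import numpy as np, cv2
from plant import sensors, cams, env
from scipy.spatial.transform import Rotation as Ro
def tool():
    s=sensors.observe(); T=np.eye(4); T[:3,:3]=Ro.from_euler('xyz',s['tcp_rot']).as_matrix(); T[:3,3]=s['tool_pos']; return T
def cam(n):
    m=cams.camera_model(n); P=m['pose'] if 'pose' in m else tool()@np.array(m['T_tool_cam']); return m,np.array(P)
def ray(n,u,v,z,mp=None):
    m,P=mp or cam(n); d=np.array([(u-m['cx'])/m['fx'],-(v-m['cy'])/m['fy'],-1.]); d=P[:3,:3]@d; o=P[:3,3]; return o+d*(z-o[2])/d[2]
def proj(n,p,mp=None):
    m,P=mp or cam(n); q=(np.asarray(p)-P[:3,3])@P[:3,:3]; return np.stack([m['cx']+m['fx']*q[...,0]/-q[...,2], m['cy']+m['fy']*q[...,1]/q[...,2]],-1)
def save(n,f):
    im=cams.snapshot(n); cv2.imwrite('pics/'+f,im[...,::-1]); return im
E
python3 - <<'E'
from h import *
s=sensors.observe(); print({k:np.round(v,3) for k,v in s.items()})
for n in ['scene','side','wrist']:
    m=cams.camera_model(n); print(n,{k:np.round(v,3).tolist() for k,v in m.items()})
ims=[]
for n in ['scene','side']:
    ims.append(save(n,n+'0.png'))
    for l in ['carrier_1','release','lens_tissue','loupe','oil_bottle','eyepieces','bay_1']:
        try: print(n,l,[(round(d['conf'],2),np.round(d['bbox']).tolist()) for d in cams.outline_of(l,n)][:4])
        except Exception as e: print(l,e)
E
```

```text
{'time': np.float64(0.0), 'joints': array([-1.186,  0.469, -0.049,  1.534,  0.024,  1.141, -0.082]), 'joint_velocities': array([-0.   ,  0.001,  0.001, -0.001,  0.   ,  0.001, -0.   ]), 'tau': array([-1.0000e-03, -5.1031e+01, -4.7000e-02, -2.3771e+01,  1.1000e-02,
        8.0000e-03,  0.0000e+00]), 'tool_pos': array([271.25 , 617.618, 302.827]), 'tcp_rot': array([-3.14 ,  0.   ,  2.728]), 'ft_force': array([-0.378,  0.151, -0.425]), 'torque': array([-0.008, -0.036,  0.02 ]), 'finger_force': np.float64(0.0), 'finger_gap': np.float64(85.529)}
scene {'fx': 484.016, 'fy': 484.016, 'cx': 287.285, 'cy': 207.802, 'pose': [[-0.838, 0.217, -0.501, -80.909], [-0.546, -0.335, 0.768, 1229.529], [-0.001, 0.917, 0.399, 678.718], [0.0, 0.0, 0.0, 1.0]]}
side {'fx': 540.577, 'fy': 540.577, 'cx': 289.375, 'cy': 207.046, 'pose': [[-1.0, 0.018, 0.013, 505.957], [-0.0, -0.586, 0.81, 1439.072], [0.022, 0.81, 0.586, 991.588], [0.0, 0.0, 0.0, 1.0]]}
wrist {'fx': 334.708, 'fy': 334.708, 'cx': 283.465, 'cy': 204.707, 'T_tool_cam': [[0.0, 0.966, 0.259, 64.855], [1.0, -0.0, 0.0, 0.385], [0.0, 0.259, -0.966, -69
[... 474 characters left out ...]
, loupe, oil_bottle, release, second_stage
scene bay_1 [(0.97, [158.0, 226.0, 367.0, 305.0])]
side carrier_1 [(0.79, [296.0, 252.0, 324.0, 288.0]), (0.52, [270.0, 315.0, 288.0, 336.0]), (0.48, [294.0, 279.0, 320.0, 296.0])]
side release [(0.76, [244.0, 266.0, 264.0, 300.0]), (0.46, [258.0, 280.0, 265.0, 295.0])]
side lens_tissue [(0.96, [298.0, 321.0, 332.0, 358.0])]
side loupe [(0.72, [268.0, 312.0, 287.0, 333.0])]
side oil_bottle [(0.8, [238.0, 303.0, 251.0, 331.0]), (0.38, [294.0, 290.0, 319.0, 307.0])]
eyepieces it knows: bay, carrier, first_stage, lens_tissue, loupe, oil_bottle, release, second_stage
side bay_1 [(0.81, [174.0, 214.0, 344.0, 274.0]), (0.17, [238.0, 303.0, 254.0, 332.0])]
```

View pics/scene0.png

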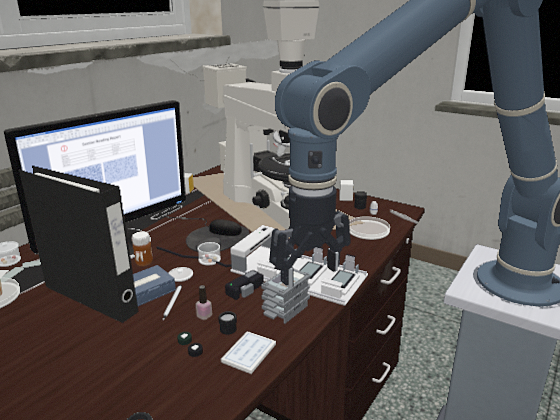

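View pics/side0.png

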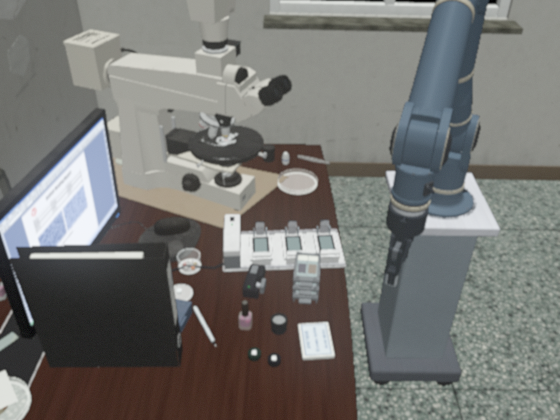

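```bash
python3 - <<'E'
from h import *
mp=cam('side')
for l,(u,v,z) in dict(pile=(306,258,92),rel=(255,278,34),bay3=(262,245,24),bay2=(293,243,24),bay1=(325,241,24),scanTL=(231,216,76),bedBR=(342,266,8),tissue=(316,340,10),loupe=(279,320,36),oil=(246,307,79)).items(): print(l,ray('side',u,v,z,mp).round())
im=save('wrist','w0.png')
for l in ['carrier_1','release','bay_1']:
    print(l,[(round(d['conf'],2),np.round(d['bbox']).tolist()) for d in cams.outline_of(l,'wrist')][:4])
s=cv2.imread('pics/side0.png')[200:350,220:360]; cv2.imwrite('pics/side0c.png',cv2.resize(s,None,fx=4,fy=4,interpolation=2))
E
python3 -c "
import cv2,numpy as np
a=cv2.imread('pics/w0.png');b=cv2.imread('pics/side0c.png')
b=cv2.resize(b,(240,257));a=a
c=np.zeros((420,800,3),np.uint8);c[:,:560]=a;c[:257,560:]=b;cv2.imwrite('pics/c0.png',c)"
```

```text
pile [444. 412.  92.]
rel [573. 427.  34.]
bay3 [561. 283.  24.]
bay2 [474. 272.  24.]
bay1 [384. 261.  24.]
scanTL [650. 221.  76.]
bedBR [342. 347.   8.]
tissue [423. 605.  10.]
loupe [509. 569.  36.]
oil [585. 570.  79.]
carrier_1 [(0.95, [181.0, 336.0, 233.0, 360.0]), (0.56, [168.0, 322.0, 253.0, 350.0]), (0.52, [189.0, 352.0, 222.0, 370.0]), (0.35, [16.0, 385.0, 112.0, 420.0])]
release []
bay_1 [(0.78, [52.0, 387.0, 110.0, 420.0])]
```

View pics/c0.png

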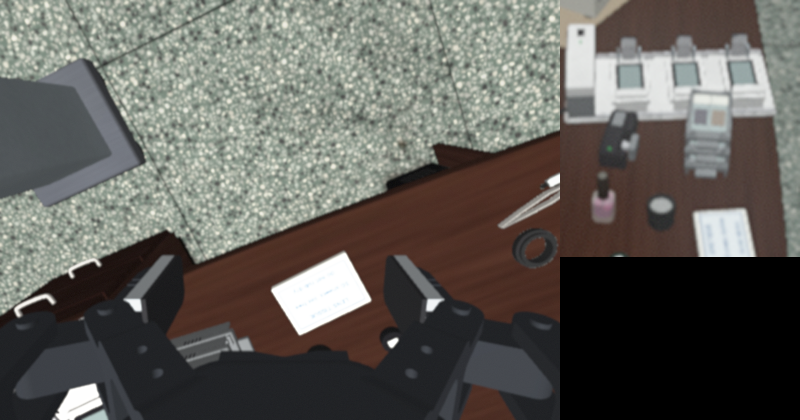

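```bash
python3 -m handwheel '[[-4,-1.6,-0.4,7,1],[-8,-3.2,-0.8,14,1],[-12,-4.8,-1.2,21,1],[-16,-6.4,-1.6,28,1],[-20,-8,-2,35,1],[-24,-9.6,-2.4,42,1],[-28,-11.2,-2.6,49,1],[-30.5,-12.6,-2.6,56,1]]'; python3 -m handwheel '[[0,0,0,7,1],[0,0,0,10.3,1],[0,0,0,10.3,1],[0,0,0,10.3,1],[0,0,0,10.3,1],[0,0,0,10.3,1],[0,0,0,10.3,1],[0,0,0,10.3,1]]'
python3 - <<'E'
from h import *
print(proj('side',[[500,100,380]]), ray('side',275,90,380).round())
im=save('wrist','w1.png'); print(tool().round(3))
for l in ['carrier_1','release','bay_1']:
    print(l,[(round(d['conf'],2),np.round(d['bbox']).tolist()) for d in cams.outline_of(l,'wrist')][:4])
E
```

```text
time: 1.57
tool_pos: [501.8, 378.4, 330.8]
tcp_rot: [3.14, -0.001, 1.744]
ft_force: [0.3, -0.0, -0.7]
finger_gap: 85.6
finger_force: 0.0
time: 2.23
tool_pos: [499.8, 380.3, 329.9]
tcp_rot: [-3.141, -0.0, 1.572]
ft_force: [-0.4, 0.3, 0.3]
finger_gap: 85.4
finger_force: 0.0
[[286.55519746  98.72876901]] [532.  45. 380.]
[[-1.00000e-03  1.00000e+00 -0.00000e+00  4.99841e+02]
 [ 1.00000e+00  1.00000e-03  0.00000e+00  3.80230e+02]
 [ 0.00000e+00 -0.00000e+00 -1.00000e+00  3.29900e+02]
 [ 0.00000e+00  0.00000e+00  0.00000e+00  1.00000e+00]]
carrier_1 [(0.7, [246.0, 63.0, 263.0, 173.0]), (0.65, [188.0, 53.0, 262.0, 190.0]), (0.55, [242.0, 60.0, 263.0, 182.0])]
release [(0.6, [327.0, 91.0, 384.0, 188.0])]
bay_1 [(0.85, [146.0, 169.0, 560.0, 329.0])]
```

View pics/w1.png

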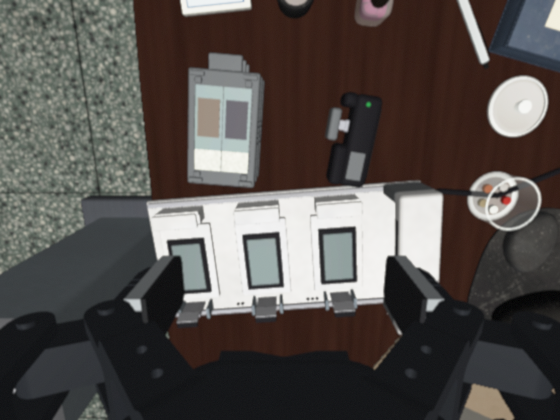

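Run:
```python
import cv2
a=cv2.imread('pics/w1.png')
cv2.imwrite('pics/w1a.png',cv2.resize(a[45:325,145:445],None,fx=2.6,fy=2.14,interpolation=2) if 0 else cv2.resize(a[160:325,145:450],None,fx=2.6,fy=2.6,interpolation=2))
```

```text
(no output)
```

View pics/w1a.png

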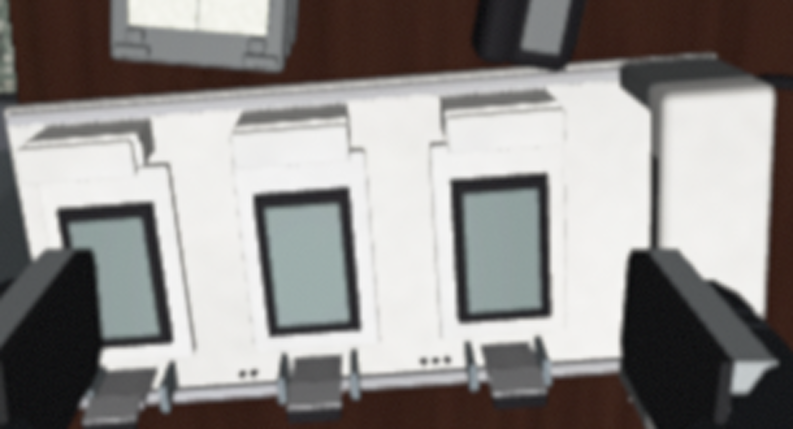

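```bash
cat >> h.py <<'E'
P1=lambda u,v:(145+u/2.6,160+v/2.6)
E
python3 - <<'E'
from h import *
mp=cam('wrist'); r=lambda u,v,z: ray('wrist',*P1(u,v),z,mp)[:2].round(1)
for nm,pts in dict(win3=[(452,181),(547,175),(552,317),(460,322)],win2=[(254,193),(347,187),(359,330),(270,336)],win1=[(58,209),(151,203),(171,341),(104,345)]).items():
    q=np.array([r(u,v,21) for u,v in pts]); print(nm,q.tolist(),'c',q.mean(0),'w',np.linalg.norm(q[1]-q[0]),np.linalg.norm(q[2]-q[1]), 'yaw',np.degrees(np.arctan2(*(q[1]-q[2])[::-1])),np.degrees(np.arctan2(*(q[1]-q[0])[::-1])))
for nm,pts in dict(lip3=[(443,112),(560,104)],lip2=[(235,131),(347,122)],lip1=[(25,148),(135,140)]).items():
    q=np.array([r(u,v,46.5) for u,v in pts]); print(nm,q.tolist(),q.mean(0),np.linalg.norm(q[1]-q[0]))
print('bed', r(8,118,8),r(620,72,8),r(80,408,8),r(620,372,8))
print('bridge side', r(655,85,76),r(652,150,76))
for p in [(192,68),(263,72),(255,187),(187,182)]: print(ray('wrist',*p,84,mp).round(1))
E
```

```text
win3 [[542.8, 313.1], [586.3, 316.0], [592.7, 244.1], [548.6, 241.4]] c [567.6  278.65] w 43.59655949728143 72.18427806662613 yaw 95.08663564563615 3.814074834290324
win2 [[451.6, 307.2], [494.5, 310.1], [500.1, 237.1], [457.0, 233.8]] c [475.8  272.05] w 42.99790692580277 73.21447944225244 yaw 94.38670121112906 3.8672577826734145
win1 [[360.4, 299.2], [403.7, 302.2], [409.0, 231.1], [376.4, 228.9]] c [387.375 265.35 ] w 43.40380167681169 71.2972650246838 yaw 94.26310888382555 3.9633508569502163
lip3 [[535.4, 352.6], [584.2, 356.1]] [559.8  354.35] 48.92535130175364
lip2 [[447.8, 344.3], [495.1, 348.2]] [471.45 346.25] 47.46050990033715
lip1 [[358.3, 336.7], [405.3, 340.3]] [381.8 338.5] 47.137670710377705
bed [336.3 339.4] [619.9 361.5] [357.  185.4] [632.  206.5]
bridge side [613.  371.1] [614.1 345.2]
[420.1 485.4  84. ]
[482.5 482.1  84. ]
[473.2 378.5  84. ]
[408.1 383.4  84. ]
```

```bash
python3 -m handwheel '[[1,-1,1.5,1,1],[2,-2,3,2,1],[3,-3,4.5,3,1],[4,-4,7,4,1],[5,-5,10,5,1],[5.2,-5.4,11.5,5,1],[5.2,-5.4,11.5,5,1],[5.2,-5.4,11.5,5,1]]'
python3 - <<'E'
from h import *
im=save('wrist','w2.png'); print(tool().round(3).tolist())
E
```

```text
time: 3.1
tool_pos: [445.9, 432.0, 214.5]
tcp_rot: [-3.141, 0.001, 1.484]
ft_force: [0.1, -1.6, 0.6]
finger_gap: 85.3
finger_force: 0.0
[[0.088, 0.996, 0.001, 446.98], [0.996, -0.088, 0.001, 432.013], [0.001, 0.001, -1.0, 215.808], [0.0, 0.0, 0.0, 1.0]]
```

View pics/w2.png

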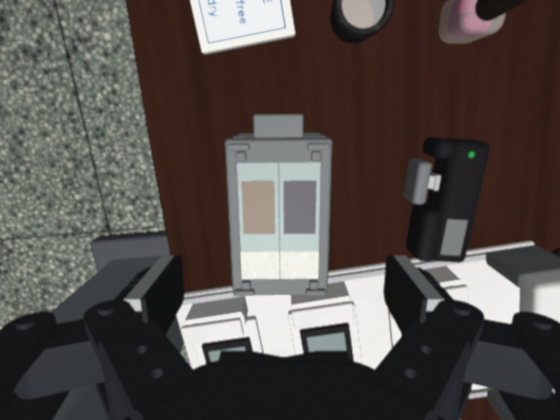

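Run:
```python
from h import *
T=np.array([[0.088, 0.996, 0.001, 446.98], [0.996, -0.088, 0.001, 432.013], [0.001, 0.001, -1.0, 215.808],[0,0,0,1]])
T[:3,3]=[446,432,215]
m=cams.camera_model('wrist'); mp=(m,T@np.array(m['T_tool_cam']))
for u,v,z in [(228,136,84),(330,136,84),(328,293,84),(231,293,84),(253,114,80),(303,114,80)]:
    p=ray('wrist',u,v,z,mp); print(p.round(1), (T[:3,:3].T@(p-T[:3,3])).round(1))
for u,v in [(484,143),(467,259),(425,137),(410,255),(409,160),(406,202)]: print('rel',ray('wrist',u,v,34 if u!=409 and u!=406 else 30,mp).round(1))
```

```text
[419.2 488.4  84. ] [ 53.7 -31.8 131. ]
[478.9 483.1  84. ] [ 53.7  28.2 131.1]
[472.3 380.4  84. ] [-49.2  30.6 131. ]
[407.7 386.1  84. ] [-49.3 -34.2 130.9]
[434.9 499.5  80. ] [ 66.2 -17.2 135.1]
[464.3 497.   80. ] [ 66.2  12.3 135.1]
rel [598.4 464.5  34. ]
rel [590.9 372.   34. ]
rel [555.  472.7  34. ]
rel [544.9 379.6  34. ]
rel [544.8 456.1  30. ]
rel [542.8 423.1  30. ]
```

```bash
python3 -m handwheel '[[0.1,-0.2,2,0,1],[0.1,-0.2,4,0,1],[0.1,-0.2,6,0,1],[0.1,-0.2,7.5,0,1],[0.1,-0.2,8.4,0,1],[0.1,-0.2,8.9,0,1],[0.1,-0.2,8.9,0,1],[0.1,-0.2,8.9,0,-1]]'; python3 -m handwheel '[[0,0,0,0,-1],[0,0,0,0,-1],[0,0,0,0,-1],[0,0,0,0,-1],[0,0,0,0,-1],[0,0,0,0,-1],[0,0,0,0,-1],[0,0,0,0,-1]]'
```

```text
time: 3.82
tool_pos: [445.0, 433.5, 127.1]
tcp_rot: [3.14, -0.002, 1.483]
ft_force: [-0.5, -0.8, 0.2]
finger_gap: 75.7
finger_force: 0.0
time: 4.48
tool_pos: [444.9, 433.9, 127.7]
tcp_rot: [3.14, -0.003, 1.483]
ft_force: [-0.1, -0.8, 5.8]
finger_gap: 62.9
finger_force: 66.3
```

```bash
python3 -m handwheel '[[0,0,-1,0,-1],[0,0,-2,0,-1],[0,0,-3,0,-1],[0,0,-4,0,-1],[0,0,-6,0,-1],[0,0,-8,0,-1],[0,0,-8,0,-1],[0,0,-8,0,-1]]'
python3 - <<'E'
from h import *
a=save('wrist','w3.png'); b=save('scene','s3.png')
c=np.zeros((420,800,3),np.uint8); c[:,:480]=cv2.resize(a[60:],(480,420))[...,::-1]; c[:,480:]=cv2.resize(b[180:340,200:322],(320,420),interpolation=2)[...,::-1]; cv2.imwrite('pics/c3.png',c)
E
```

```text
time: 5.15
tool_pos: [444.5, 433.7, 207.6]
tcp_rot: [3.14, -0.003, 1.483]
ft_force: [-0.0, -0.1, -2.4]
finger_gap: 62.4
finger_force: 66.1
```

View pics/c3.png

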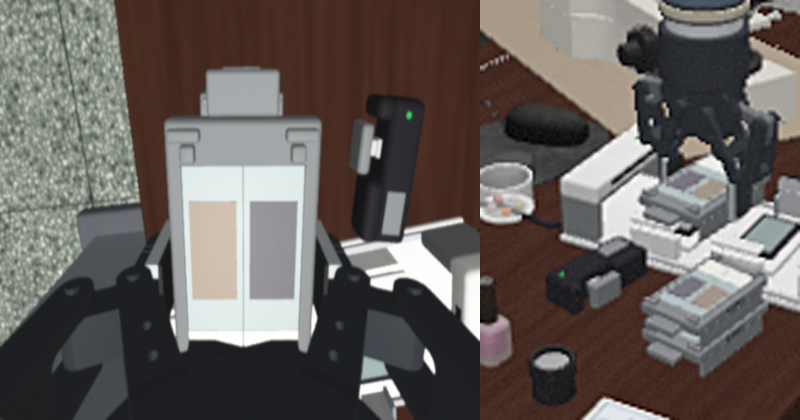

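```bash
python3 -m handwheel '[[-2,0.6,0,-1,-1],[-5,1.4,0,-3,-1],[-8,2.2,0,-5,-1],[-11,3.1,0,-7,-1],[-14,4,1,-8,-1],[-16,4.5,3,-9.1,-1],[-16.9,4.75,5,-9.1,-1],[-16.9,4.75,5.6,-9.1,-1]]'
python3 - <<'E'
from h import *
a=save('wrist','w4.png'); print(tool().round(3).tolist());
E
```

```text
time: 5.92
tool_pos: [475.3, 256.3, 146.6]
tcp_rot: [-3.135, 0.005, 1.637]
ft_force: [0.6, 0.2, -1.2]
finger_gap: 63.3
finger_force: 66.0
[[-0.069, 0.998, -0.006, 475.021], [0.998, 0.069, -0.004, 258.546], [-0.004, -0.006, -1.0, 146.642], [0.0, 0.0, 0.0, 1.0]]
```

View pics/w4.png

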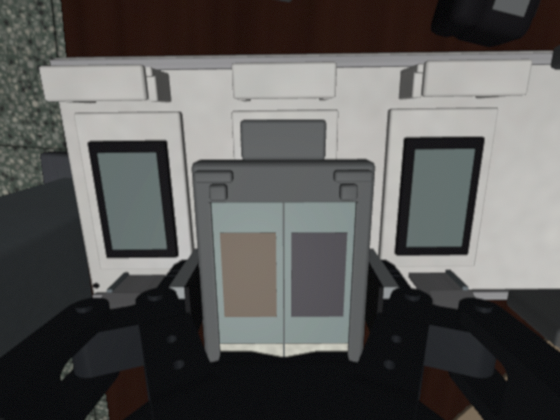

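```bash
python3 -m handwheel '[[0.35,0,0.5,0,-1],[0.35,0,1,0,-1],[0.35,0,1.5,0,-1],[0.35,0,2,0,-1],[0.35,0,2.5,0,-1],[0.35,0,3,0,-1],[0.35,0,3,0,-1],[0.35,0,3,0,-1]]'
python3 - <<'E'
from h import *
sensors.observe(); a=save('wrist','w5.png'); T=tool(); print(T.round(3).tolist()); np.save('T5.npy',T)
E
```

```text
time: 6.63
tool_pos: [476.2, 264.2, 119.6]
tcp_rot: [-3.141, 0.0, 1.642]
ft_force: [-0.2, -0.5, 0.1]
finger_gap: 62.9
finger_force: 66.0
[[-0.071, 0.997, 0.0, 476.453], [0.997, 0.071, 0.0, 264.224], [0.0, 0.0, -1.0, 119.899], [0.0, 0.0, 0.0, 1.0]]
```

View pics/w5.png

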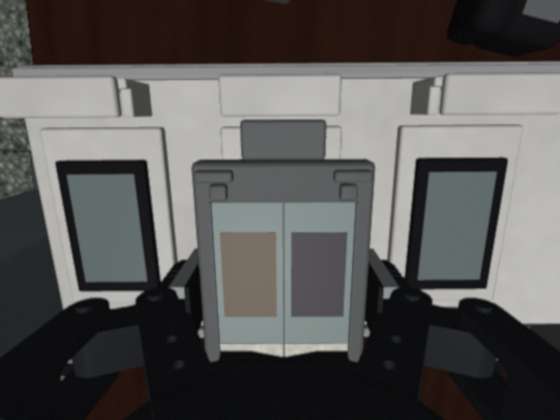

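```bash
python3 -m handwheel '[[-0.1,-0.13,0.3,0,-1],[-0.1,-0.13,0.5,0,-1],[-0.1,-0.13,0.7,0,-1],[-0.1,-0.13,0.8,0,-1],[-0.1,-0.13,0.9,0,-1],[-0.1,-0.13,1,0,-1],[-0.1,-0.13,1,0,-1],[-0.1,-0.13,1,0,-1]]'; python3 -m handwheel '[[0,0,0.1,0,-1],[0,0,0.2,0,-1],[0,0,0.3,0,-1],[0,0,0.4,0,-1],[0,0,0.5,0,-1],[0,0,0.5,0,-1],[0,0,0.5,0,-1],[0,0,0.5,0,-1]]'
```

```text
time: 7.35
tool_pos: [475.3, 263.1, 111.1]
tcp_rot: [-3.141, -0.0, 1.642]
ft_force: [-3.1, -1.2, 9.4]
finger_gap: 63.1
finger_force: 67.4
time: 8.02
tool_pos: [475.4, 263.5, 106.3]
tcp_rot: [3.141, -0.001, 1.642]
ft_force: [-3.5, -0.8, 11.6]
finger_gap: 62.7
finger_force: 68.5
```

```bash
python3 -m handwheel '[[0,0,0.1,0,-1],[0,0,0.2,0,-1],[0,0,0.3,0,-1],[0,0,0.4,0,-1],[0,0,0.5,0,-1],[0,0,0.6,0,-1],[0,0,0.6,0,-1],[0,0,0.6,0,-1]]'
python3 - <<'E'
from h import *
a=save('wrist','w6.png'); b=save('side','s6.png'); d=save('scene','sc6.png')
c=np.zeros((420,800,3),np.uint8); c[:,:500]=cv2.resize(a,(500,420))[...,::-1]; c[:210,500:]=cv2.resize(b[190:300,220:377],(300,210),interpolation=2)[...,::-1]; c[210:,500:]=cv2.resize(d[200:310,230:387],(300,210),interpolation=2)[...,::-1]; cv2.imwrite('pics/c6.png',c)
E
```

```text
time: 8.68
tool_pos: [475.6, 263.5, 100.3]
tcp_rot: [3.141, -0.001, 1.642]
ft_force: [-3.6, -0.6, 10.5]
finger_gap: 62.9
finger_force: 70.2
```

View pics/c6.png

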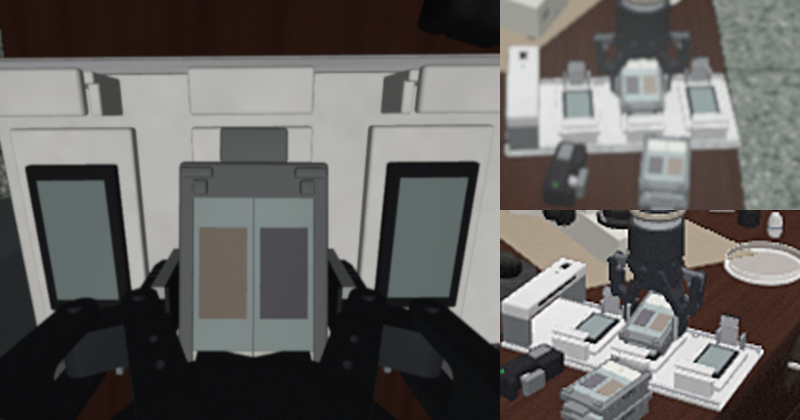

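```bash
python3 -m handwheel '[[0.2,-0.1,0,0,-1],[0.5,-0.1,0,0,-1],[0.8,-0.1,0,0,-1],[1.1,-0.1,0,0,-1],[1.4,-0.1,0,0,-1],[1.5,-0.1,0,0,-1],[1.5,-0.1,0,0,-1],[1.5,-0.1,0,0,-1]]'; python3 -m handwheel '[[0,0,0.1,0,-1],[0,0,0.2,0,-1],[0,0,0.3,0,-1],[0,0,0.4,0,-1],[0,0,0.4,0,-1],[0,0,0.4,0,-1],[0,0,0.4,0,-1],[0,0,0.4,0,-1]]'
```

```text
time: 9.5
tool_pos: [472.8, 278.1, 98.5]
tcp_rot: [-3.141, 0.0, 1.642]
ft_force: [0.3, -0.3, -2.1]
finger_gap: 62.6
finger_force: 68.8
time: 10.17
tool_pos: [473.1, 277.7, 95.3]
tcp_rot: [-3.141, 0.0, 1.642]
ft_force: [-1.3, -2.1, 5.5]
finger_gap: 62.7
finger_force: 69.3
```

```bash
python3 -m handwheel '[[0,0,0.1,0,-1],[0,0,0.2,0,-1],[0,0,0.3,0,-1],[0,0,0.4,0,-1],[0,0,0.5,0,-1],[0,0,0.5,0,-1],[0,0,0.5,0,-1],[0,0,0.5,0,-1]]'; python3 -m handwheel '[[0,0,0.1,0,-1],[0,0,0.2,0,-1],[0,0,0.3,0,-1],[0,0,0.4,0,-1],[0,0,0.4,0,-1],[0,0,0.4,0,-1],[0,0,0.4,0,-1],[0,0,0.4,0,-1]]'
python3 - <<'E'
from h import *
a=save('wrist','w7.png'); b=save('side','s7.png'); d=save('scene','sc7.png')
c=np.zeros((420,800,3),np.uint8); c[:,:500]=cv2.resize(a,(500,420))[...,::-1]; c[:210,500:]=cv2.resize(b[190:300,220:377],(300,210),interpolation=2)[...,::-1]; c[210:,500:]=cv2.resize(d[200:310,230:387],(300,210),interpolation=2)[...,::-1]; cv2.imwrite('pics/c7.png',c)
E
```

```text
time: 10.83
tool_pos: [473.9, 276.6, 92.6]
tcp_rot: [3.141, 0.0, 1.64]
ft_force: [-6.0, -8.7, 23.9]
finger_gap: 62.8
finger_force: 71.5
time: 11.5
tool_pos: [475.0, 275.8, 88.5]
tcp_rot: [3.139, 0.001, 1.639]
ft_force: [-3.5, -9.3, 23.1]
finger_gap: 63.0
finger_force: 72.6
```

View pics/c7.png

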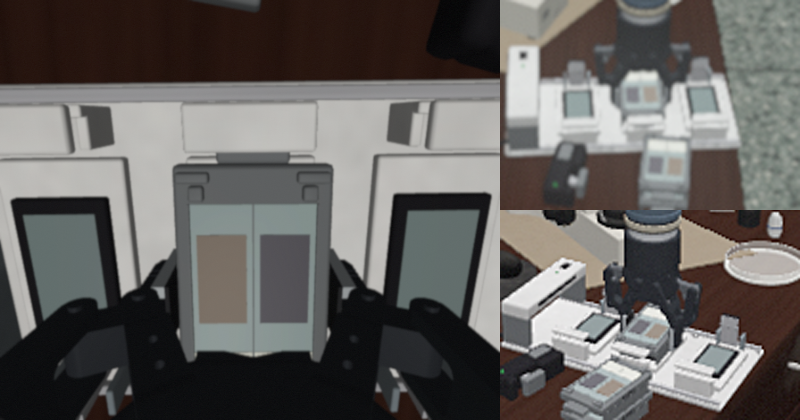

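```bash
python3 -m handwheel '[[-0.05,0,0,0,-1],[-0.1,0,0.1,0,-1],[-0.15,0,0.2,0,-1],[-0.15,0,0.3,0,-1],[-0.15,0,0.4,0,-1],[-0.15,0,0.4,0,-1],[-0.15,0,0.4,0,-1],[-0.15,0,0.4,0,-1]]'
```

```text
time: 12.32
tool_pos: [475.3, 274.6, 84.9]
tcp_rot: [3.139, 0.0, 1.64]
ft_force: [-3.1, -9.3, 24.3]
finger_gap: 62.7
finger_force: 74.1
```

```bash
python3 -m handwheel '[[0,0,0,0,0.78],[0,0,0,0,0.78],[0,0,0,0,0.78],[0,0,0,0,0.78],[0,0,-1,0,0.78],[0,0,-2,0,0.78],[0,0,-4,0,0.78],[0,0,-6,0,0.78]]'; python3 -m handwheel '[[-1,0,-4,0,0.78],[-2,0,-7,0,0.78],[-2,0,-10,0,0.78],[-2,0,-10,0,0.78],[-2,0,-10,0,0.78],[-2,0,-10,0,0.78],[-2,0,-10,0,0.78],[-2,0,-10,0,0.78]]'
python3 - <<'E'
from h import *
a=save('wrist','w8.png'); b=save('side','s8.png'); d=save('scene','sc8.png'); print(tool().round(3).tolist())
c=np.zeros((420,800,3),np.uint8); c[:,:500]=cv2.resize(a,(500,420))[...,::-1]; c[:210,500:]=cv2.resize(b[190:300,220:377],(300,210),interpolation=2)[...,::-1]; c[210:,500:]=cv2.resize(d[200:310,230:387],(300,210),interpolation=2)[...,::-1]; cv2.imwrite('pics/c8.png',c)
E
```

```text
time: 12.98
tool_pos: [473.0, 276.5, 142.9]
tcp_rot: [-3.141, 0.0, 1.642]
ft_force: [0.1, 0.3, 0.3]
finger_gap: 76.0
finger_force: 0.0
time: 13.65
tool_pos: [474.0, 256.5, 240.7]
tcp_rot: [-3.139, 0.001, 1.643]
ft_force: [-0.2, 0.5, -1.2]
finger_gap: 76.0
finger_force: 0.0
[[-0.071, 0.997, -0.001, 474.329], [0.997, 0.071, -0.001, 256.487], [-0.001, -0.002, -1.0, 240.987], [0.0, 0.0, 0.0, 1.0]]
```

View pics/c8.png

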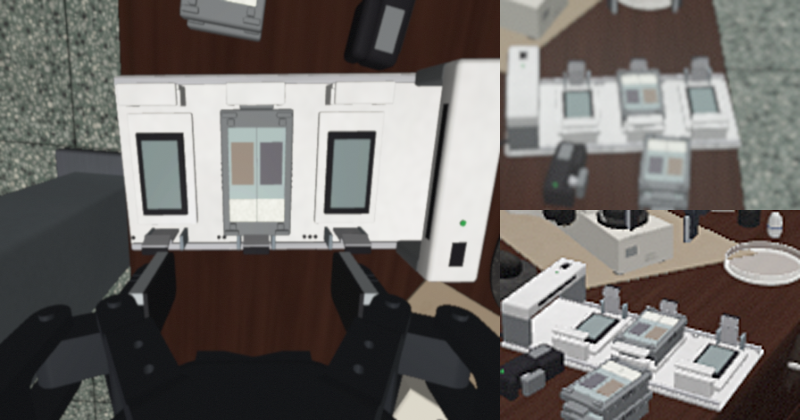

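Run:
```python
import cv2,numpy as np
a=cv2.imread('pics/w8.png')[90:260,225:345]; b=cv2.imread('pics/sc8.png')[235:305,255:365]
c=np.zeros((600,800,3),np.uint8); c[:,:400]=cv2.resize(a,(400,567),interpolation=2)[:600] if 0 else cv2.copyMakeBorder(cv2.resize(a,(400,567),interpolation=2),0,33,0,0,0); c[:255,400:]=cv2.resize(b,(400,255),interpolation=2)
s=cv2.imread('pics/s8.png')[205:265,250:350]; c[300:540,400:]=cv2.resize(s,(400,240),interpolation=2); cv2.imwrite('pics/c8z.png',c)
```

```text
(no output)
```

View pics/c8z.png

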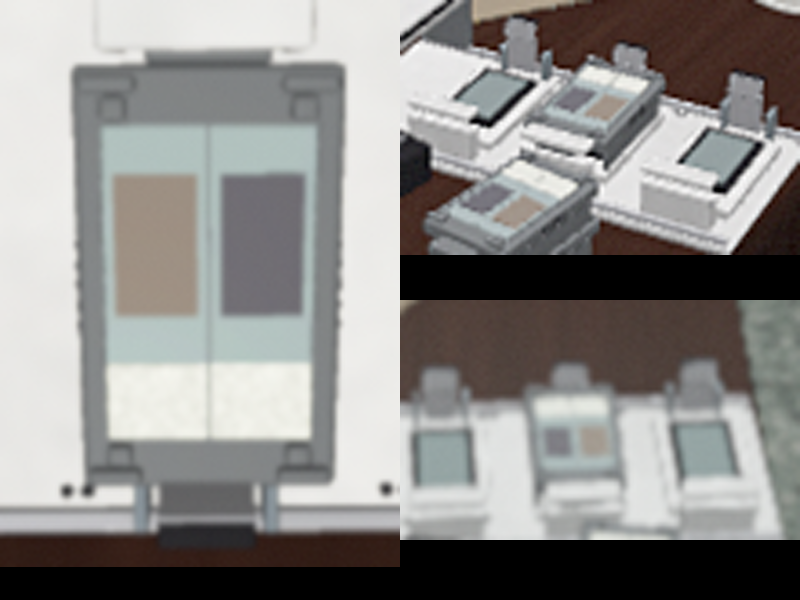

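Run:
```python
from h import *
T=np.array([[-0.071, 0.997, -0.001, 474.329], [0.997, 0.071, -0.001, 256.487], [-0.001, -0.002, -1.0, 240.987],[0,0,0,1]])
m=cams.camera_model('wrist'); mp=(m,T@np.array(m['T_tool_cam']))
for k,o in [(3,(567.5,281.8)),(2,(476,275.0)),(1,(384,268.4))]:
    a=np.radians(94.1); X=np.array([np.cos(a),np.sin(a)]); Y=np.array([-X[1],X[0]])
    f=lambda x,y,z: proj('wrist',[*(np.array(o)+x*X+y*Y),z+16],mp).round(1)
    print(k,'tip',f(-48,-12,30),f(-48,12,30),'nose top',f(-53,-12,43),f(-53,12,43),'plate',f(-52,-32,28),f(-52,32,28),f(52,-32,28),f(52,32,28),'lip',f(55,-25,30.5),f(55,25,30.5))
a=cv2.imread('pics/w8.png'); g=cv2.cvtColor(a,6)
print('bay2 col',g[225:262,283].tolist()); print('bay3 col',g[245:285,393].tolist())
cv2.imwrite('pics/z3.png',np.hstack([cv2.resize(a[225:290,355:430],(400,347),interpolation=2),cv2.resize(a[215:280,245:320],(400,347),interpolation=2)]))
```

```text
3 tip [410.7 232. ] [382. 232.] nose top [416.  243.4] [386.1 243.3] plate [433.1 235.7] [357.3 235.6] [448.9 107.6] [365.1 107.6] lip [441.7 103.4] [375.4 103.4]
2 tip [301.  232.2] [272.4 232.2] nose top [301.7 243.6] [271.9 243.5] plate [324.5 235.9] [248.9 235.8] [328.8 107.9] [245.2 108. ] lip [320.1 103.8] [253.9 103.8]
1 tip [191.  232.1] [162.4 232.1] nose top [187.1 243.5] [157.3 243.5] plate [215.5 235.8] [140.1 235.7] [208.3 108. ] [124.8 108. ] lip [198.1 103.8] [132.1 103.8]
bay2 col [133, 135, 134, 134, 135, 134, 134, 135, 130, 116, 104, 99, 98, 98, 99, 100, 100, 99, 102, 122, 139, 114, 69, 42, 41, 41, 43, 43, 42, 37, 37, 34, 35, 37, 35, 35, 35]
bay3 col [137, 98, 54, 36, 35, 34, 35, 40, 49, 61, 72, 80, 83, 83, 85, 83, 84, 83, 83, 84, 82, 84, 84, 84, 82, 76, 64, 52, 39, 29, 21, 18, 17, 17, 18, 19, 20, 18, 19, 18]
```

View pics/z3.png

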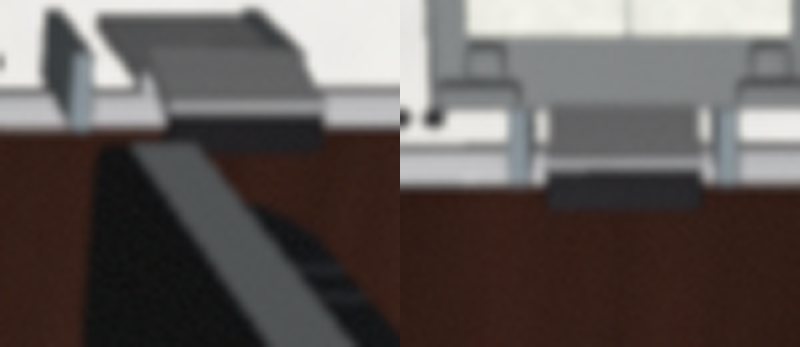

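```bash
python3 -m handwheel '[[2,-0.2,0,1,1],[5,-0.5,0,3,1],[8.5,-0.8,0,5,1],[12,-1.1,1,7,1],[15,-1.4,3,8,1],[17,-1.6,5,9.1,1],[17.9,-1.7,7,9.1,1],[17.9,-1.7,8,9.1,1]]'
python3 -m handwheel '[[0,0,0,0,1],[0,0,0,0,1],[0,0,0,0,1],[0,0,0,0,1],[0,0,0,0,1],[0,0,0,0,1],[0,0,0,0,1],[0,0,0,0,1]]'
python3 - <<'E'
from h import *
T=tool(); a=save('wrist','w9.png'); np.save('T9.npy',T); print(T.round(3).tolist())
m,P=mp=cam('wrist')
# predicted plate-top outline if carrier centred at tool x=-2.8,y=0 z top 56
for x,y,z in [(52,-32,56),(52,32,56),(66,-15,52),(66,15,52),(-52,-32,56),(-52,32,56)]:
    p=T@np.array([x-2.8,y,0,1]); p=[p[0],p[1],z]; print(proj('wrist',p,mp).round(1))
E
```

```text
time: 14.47
tool_pos: [442.3, 436.3, 158.6]
tcp_rot: [-3.138, 0.002, 1.488]
ft_force: [-0.6, -1.1, -0.5]
finger_gap: 85.5
finger_force: 0.0
time: 15.13
tool_pos: [445.0, 433.9, 162.3]
tcp_rot: [3.141, -0.001, 1.483]
ft_force: [-0.1, 0.3, -0.5]
finger_gap: 85.8
finger_force: 0.0
[[0.087, 0.996, 0.0, 445.005], [0.996, -0.087, 0.001, 433.893], [0.001, 0.0, -1.0, 162.317], [0.0, 0.0, 0.0, 1.0]]
[220.4 147.8]
[343.4 147.9]
[253.1 119.9]
[310.7 120. ]
[228.8 322.5]
[335.3 322.7]
```

View pics/w9.png

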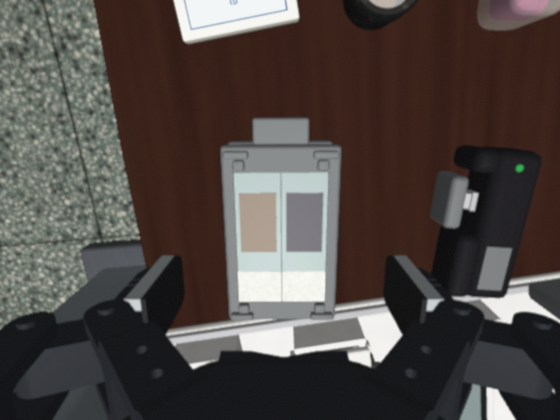

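```bash
python3 -m handwheel '[[0,0,1.5,0,1],[0,0,3,0,1],[0,0,4.5,0,1],[0,0,5.5,0,1],[0,0,6,0,1],[0,0,6.3,0,1],[0,0,6.3,0,1],[0,0,6.3,0,-1]]'; python3 -m handwheel '[[0,0,0,0,-1],[0,0,0,0,-1],[0,0,0,0,-1],[0,0,0,0,-1],[0,0,0,0,-1],[0,0,0,0,-1],[0,0,0,0,-1],[0,0,0,0,-1]]'; python3 -m handwheel '[[0,0,-1,0,-1],[0,0,-2,0,-1],[0,0,-3,0,-1],[0,0,-4,0,-1],[0,0,-6,0,-1],[0,0,-8,0,-1],[0,0,-8,0,-1],[0,0,-8,0,-1]]'
```

```text
time: 15.85
tool_pos: [445.2, 434.2, 99.4]
tcp_rot: [3.141, -0.001, 1.483]
ft_force: [0.8, 0.6, 0.3]
finger_gap: 75.3
finger_force: 0.0
time: 16.52
tool_pos: [445.4, 434.5, 100.1]
tcp_rot: [3.14, -0.002, 1.483]
ft_force: [-0.6, -0.4, 6.1]
finger_gap: 62.9
finger_force: 66.2
time: 17.18
tool_pos: [445.4, 434.4, 180.6]
tcp_rot: [3.14, -0.003, 1.483]
ft_force: [0.0, -0.2, -1.9]
finger_gap: 62.6
finger_force: 65.9
```

```bash
python3 -m handwheel '[[-1.5,1.4,0,-1,-1],[-4,3.6,0,-3,-1],[-6.5,5.8,0,-5,-1],[-9,8,0,-7,-1],[-11.5,10.3,0,-8,-1],[-14,12.5,0,-9.1,-1],[-15.2,13.6,0,-9.1,-1],[-15.2,13.6,1,-9.1,-1]]'; python3 -m handwheel '[[0,0,1,0,-1],[0,0,2,0,-1],[0,0,3,0,-1],[0,0,4,0,-1],[0,0,4.8,0,-1],[0,0,4.8,0,-1],[0,0,4.8,0,-1],[0,0,4.8,0,-1]]'
python3 - <<'E'
from h import *
a=save('wrist','w10.png'); b=save('side','s10.png'); d=save('scene','sc10.png'); print(tool().round(3).tolist())
for n in ['scene','side']: print([(round(x['conf'],2),x['bbox']) for x in cams.outline_of('release',n)][:2])
c=np.zeros((420,800,3),np.uint8); c[:,:560]=a[...,::-1]; c[:210,560:]=cv2.resize(b[190:300,220:346],(240,210),interpolation=2)[...,::-1]; c[210:,560:]=cv2.resize(d[200:310,220:346],(240,210),interpolation=2)[...,::-1]; cv2.imwrite('pics/c10.png',c)
E
```

```text
time: 17.85
tool_pos: [570.9, 264.8, 169.5]
tcp_rot: [3.138, 0.002, 1.634]
ft_force: [0.5, -0.6, -0.6]
finger_gap: 63.0
finger_force: 65.9
time: 18.52
tool_pos: [567.3, 270.9, 121.2]
tcp_rot: [3.141, -0.0, 1.643]
ft_force: [0.2, 0.8, -1.1]
finger_gap: 62.3
finger_force: 65.9
[[-0.071, 0.997, 0.001, 567.521], [0.997, 0.071, 0.001, 270.798], [0.001, 0.001, -1.0, 121.639], [0.0, 0.0, 0.0, 1.0]]
[(0.64, [226.6, 270.4, 265.9, 301.1])]
[(0.75, [172.1, 215.8, 345.8, 271.2]), (0.56, [242.9, 264.7, 265.6, 297.6])]
```

View pics/c10.png

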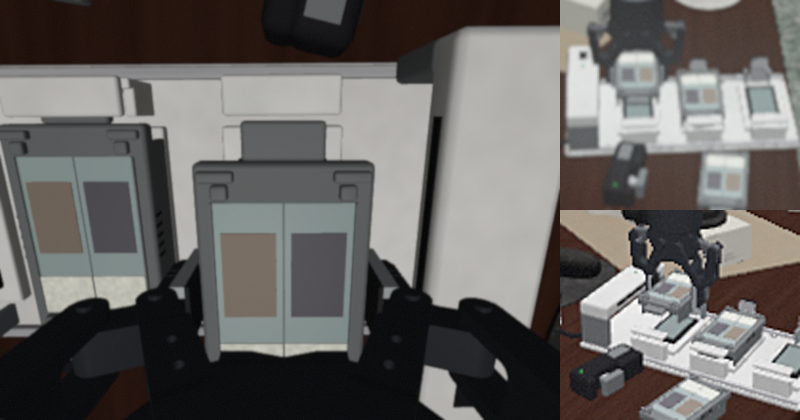

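```bash
python3 -m handwheel '[[-0.1,-0.1,0.3,0,-1],[-0.1,-0.1,0.6,0,-1],[-0.1,-0.1,0.8,0,-1],[-0.1,-0.1,0.9,0,-1],[-0.1,-0.1,1,0,-1],[-0.1,-0.1,1.1,0,-1],[-0.1,-0.1,1.2,0,-1],[-0.1,-0.1,1.2,0,-1]]'; python3 -m handwheel '[[0,0,0.1,0,-1],[0,0,0.2,0,-1],[0,0,0.3,0,-1],[0,0,0.4,0,-1],[0,0,0.5,0,-1],[0,0,0.6,0,-1],[0,0,0.6,0,-1],[0,0,0.6,0,-1]]'
```

```text
time: 19.43
tool_pos: [566.4, 269.6, 110.6]
tcp_rot: [-3.142, -0.0, 1.642]
ft_force: [-4.1, -0.4, 11.6]
finger_gap: 62.7
finger_force: 67.6
time: 20.1
tool_pos: [566.6, 270.0, 104.8]
tcp_rot: [3.141, -0.001, 1.642]
ft_force: [-4.0, -1.4, 11.6]
finger_gap: 62.9
finger_force: 69.0
```

```bash
python3 -m handwheel '[[0,0,0.1,0,-1],[0,0,0.2,0,-1],[0,0,0.3,0,-1],[0,0,0.4,0,-1],[0,0,0.5,0,-1],[0,0,0.5,0,-1],[0,0,0.5,0,-1],[0,0,0.5,0,-1]]'
```

```text
time: 20.77
tool_pos: [566.6, 269.8, 99.8]
tcp_rot: [3.141, -0.001, 1.642]
ft_force: [-4.5, -0.3, 11.8]
finger_gap: 62.6
finger_force: 70.6
```

```bash
python3 -m handwheel '[[0.2,0,0,0,-1],[0.5,0,0,0,-1],[0.8,0,0,0,-1],[1.1,0,0,0,-1],[1.3,0,0,0,-1],[1.4,0,0,0,-1],[1.4,0,0,0,-1],[1.4,0,0,0,-1]]'; python3 -m handwheel '[[0,0,0.1,0,-1],[0,0,0.2,0,-1],[0,0,0.3,0,-1],[0,0,0.4,0,-1],[0,0,0.4,0,-1],[0,0,0.4,0,-1],[0,0,0.4,0,-1],[0,0,0.4,0,-1]]'
```

```text
time: 21.43
tool_pos: [565.8, 281.6, 98.7]
tcp_rot: [3.141, 0.002, 1.64]
ft_force: [-3.1, -5.6, 6.9]
finger_gap: 63.0
finger_force: 72.6
time: 22.1
tool_pos: [566.1, 281.6, 98.1]
tcp_rot: [3.14, 0.0, 1.639]
ft_force: [-12.0, -7.3, 27.2]
finger_gap: 62.5
finger_force: 82.9
```

```bash
python3 -m handwheel '[[0,0,-0.2,0,-1],[0,0,-0.4,0,-1],[-0.3,0,-0.4,0,-1],[-0.6,0,-0.4,0,-1],[-0.9,0,-0.4,0,-1],[-1.2,0,-0.4,0,-1],[-1.4,0,-0.4,0,-1],[-1.4,0,-0.4,0,-1]]'
python3 - <<'E'
from h import *
print(tool()[:3,3].round(1))
save('wrist','w11.png')
W=[('w6',cv2.imread('pics/w6.png')),('w7',cv2.imread('pics/w7.png')),('w10',cv2.imread('pics/w10.png')),('w11',cv2.imread('pics/w11.png'))]
for n,a in W:
    g=cv2.GaussianBlur(cv2.cvtColor(a,6),(3,3),0).astype(int)
    def edges(p,th=9):
        d=np.gradient(p.astype(float)); return [(i,round(d[i])) for i in range(1,len(d)-1) if abs(d[i])>th and abs(d[i])>=abs(d[i-1]) and abs(d[i])>abs(d[i+1])]
    print(n,'col284',edges(g[50:230,275:293].mean(1)))
    for v in (100,145,175,182): print('  row',v,edges(g[v-2:v+3].mean(0)[150:430]))
E
```

```text
time: 22.77
tool_pos: [566.1, 272.4, 98.5]
tcp_rot: [3.14, -0.004, 1.645]
ft_force: [-2.6, 4.5, 5.6]
finger_gap: 63.0
finger_force: 71.6
[566.1 272.4  98.5]
w6 col284 [(5, 29), (18, 16), (76, -34), (111, -11), (147, 13)]
  row 100 [(202, 10), (277, -30)]
  row 145 [(3, 34), (96, -33), (172, 33), (260, -29), (265, 24)]
  row 175 [(1, -26), (6, 33), (50, -31), (217, 35), (258, -31), (262, 24)]
  row 182 [(2, -28), (7, 35), (50, -31), (83, 10), (217, 34), (257, -31), (262, 24)]
w7 col284 [(32, 30), (54, 14), (102, -24), (112, -12), (154, 12)]
  row 100 []
  row 145 [(202, -9), (205, 10)]
  row 175 [(43, -35), (84, 12), (182, -10), (223, 34), (266, -32), (272, 23)]
  row 182 [(43, -32), (223, 32), (265, -30), (271, 25)]
w10 col284 [(13, 28), (25, 14), (70, -33), (110, -14), (153, 14)]
  row 100 [(2, 33), (189, -11), (192, 10)]
  row 145 [(13, 11), (18, 35), (91, -32), (175, 33), (276, -33)]
  row 175 [(16, 12), (21, 34), (42, -33), (84, 12), (182, -11), (224, 34), (273, -34), (277, -19)]
  row 182 [(17, 13), (21, 31), (43, -32), (224, 30), (272, -33), (276, -18)]
w11 col284 [(10, 30), (23, 14), (78, -31), (112, -10), (148, 12)]
  row 100 [(203, -9)]
  row 145 [(4, 33), (96, -32), (172, 33)]
  row 175 [(2, 14), (7, 34), (51, -34), (217, 35)]
  row 182 [(2, 13), (8, 36), (51, -32), (217, 34)]
```

```bash
python3 -m handwheel '[[0.2,0,-0.1,0,-1],[0.4,0,-0.2,0,-1],[0.6,0,-0.2,0,-1],[0.7,0,-0.2,0,-1],[0.7,0,-0.2,0,-1],[0.7,0,-0.2,0,-1],[0.7,0,-0.2,0,-1],[0.7,0,-0.2,0,-1]]'; python3 -m handwheel '[[0.1,0,0,0,-1],[0.2,0,0,0,-1],[0.3,0,0,0,-1],[0.4,0,0,0,-1],[0.4,0,0,0,-1],[0.4,0,0,0,-1],[0.4,0,0,0,-1],[0.4,0,0,0,-1]]'; python3 -m handwheel '[[0.1,0,0,0,-1],[0.2,0,0,0,-1],[0.3,0,0,0,-1],[0.4,0,0,0,-1],[0.4,0,0,0,-1],[0.4,0,0,0,-1],[0.4,0,0,0,-1],[0.4,0,0,0,-1]]'
```

```text
time: 23.48
tool_pos: [565.7, 276.0, 99.7]
tcp_rot: [-3.141, 0.001, 1.642]
ft_force: [0.7, 0.0, -0.3]
finger_gap: 62.6
finger_force: 69.2
time: 24.15
tool_pos: [565.4, 280.5, 99.9]
tcp_rot: [-3.142, -0.0, 1.642]
ft_force: [0.3, -0.1, -0.8]
finger_gap: 62.8
finger_force: 69.1
time: 24.82
tool_pos: [565.1, 284.4, 99.9]
tcp_rot: [-3.142, 0.0, 1.642]
ft_force: [1.8, -0.3, -0.7]
finger_gap: 63.0
finger_force: 69.1
```

```bash
python3 -m handwheel '[[0,0,0.1,0,-1],[0,0,0.2,0,-1],[0,0,0.3,0,-1],[0,0,0.4,0,-1],[0,0,0.4,0,-1],[0,0,0.4,0,-1],[0,0,0.4,0,-1],[0,0,0.4,0,-1]]'
python3 - <<'E'
from h import *
save('wrist','w12.png')
for n in ('w7','w12'):
    a=cv2.imread(f'pics/{n}.png')
    g=cv2.GaussianBlur(cv2.cvtColor(a,6),(3,3),0).astype(int)
    def edges(p,th=9):
        d=np.gradient(p.astype(float)); return [(i,round(d[i])) for i in range(1,len(d)-1) if abs(d[i])>th and abs(d[i])>=abs(d[i-1]) and abs(d[i])>abs(d[i+1])]
    print(n,'col284',edges(g[50:230,275:293].mean(1)),edges(g[182-2:182+3].mean(0)[150:430]))
    m=cams.outline_of('carrier_1','wrist') if n=='w12' else []
    print([(round(x['conf'],2),x['bbox']) for x in m])
E
```

```text
time: 25.48
tool_pos: [565.6, 284.6, 98.3]
tcp_rot: [3.14, -0.001, 1.642]
ft_force: [-8.7, -3.8, 13.1]
finger_gap: 62.7
finger_force: 76.4
w7 col284 [(32, 30), (54, 14), (102, -24), (112, -12), (154, 12)] [(43, -32), (223, 32), (265, -30), (271, 25)]
[]
w12 col284 [(38, 35), (60, 15), (104, -28), (112, -11), (116, 9), (149, 14)] [(7, 37), (51, -36), (217, 38)]
[(0.95, [197.2, 155.3, 368.8, 363.2]), (0.85, [0.0, 0.0, 89.6, 23.7]), (0.67, [0.9, 156.3, 162.2, 395.6]), (0.3, [260.7, 0.3, 386.2, 84.7])]
```

```bash
python3 -m handwheel '[[0,0,-0.2,0,-1],[0,0,-0.3,0,-1],[0,0,-0.3,0,-1],[0,0,-0.3,0,0.55],[0,0,-0.3,0,0.55],[0,0,-0.3,0,0.55],[0,0,-0.3,0,0.55],[0,0,-0.3,0,0.55]]'; python3 -m handwheel '[[0,0,-0.3,0,0.57],[0,0,-0.6,0,0.6],[0,0,-1,0,0.64],[0,0,-2,0,0.7],[0,0,-4,0,0.75],[0,0,-7,0,0.75],[0,0,-10,0,0.75],[0,0,-10,0,0.75]]'
python3 - <<'E'
from h import *
T=tool(); save('wrist','w13.png'); print(T.round(3).tolist())
for l in ['carrier_1']:
    for x in cams.outline_of(l,'wrist'):
        r=cv2.minAreaRect(np.argwhere(x['region'])[:,::-1].astype(np.float32)); print(round(x['conf'],2),np.round(x['bbox']),np.round(cv2.boxPoints(r)).tolist())
E
```

```text
time: 26.25
tool_pos: [564.7, 284.5, 98.6]
tcp_rot: [-3.14, 0.0, 1.642]
ft_force: [-3.5, 0.1, 1.7]
finger_gap: 66.4
finger_force: 1.4
time: 26.92
tool_pos: [568.5, 285.7, 206.3]
tcp_rot: [3.13, -0.006, 1.642]
ft_force: [0.1, 0.1, 0.5]
finger_gap: 74.9
finger_force: 0.0
[[-0.071, 0.997, 0.011, 568.549], [0.997, 0.071, 0.006, 285.742], [0.006, 0.012, -1.0, 206.324], [0.0, 0.0, 0.0, 1.0]]
0.92 [228. 140. 323. 290.] [[228.0, 139.0], [320.0, 137.0], [323.0, 286.0], [231.0, 287.0]]
0.72 [ 53.   0. 166.  65.] [[55.0, 67.0], [55.0, 0.0], [164.0, 0.0], [164.0, 67.0]]
0.61 [ 99. 138. 208. 284.] [[97.0, 141.0], [197.0, 134.0], [207.0, 278.0], [107.0, 285.0]]
```

```bash
python3 -m handwheel '[[-1,0,0,0,-1],[-2,0,0,0,-1],[-3,0,0.5,0,-1],[-3.65,0,1,0,-1],[-3.65,0,1.5,0,-1],[-3.65,0,2,0,-1],[-3.65,0,2,0,-1],[-3.65,0,2,0,-1]]'; python3 -m handwheel '[[0,0,1,0,-1],[0,0,2,0,-1],[0,0,3,0,-1],[0,0,3.5,0,-1],[0,0,4,0,-1],[0,0,4,0,-1],[0,0,4,0,-1],[0,0,4,0,-1]]'
```

```text
time: 27.68
tool_pos: [567.3, 248.7, 178.1]
tcp_rot: [-3.14, -0.0, 1.643]
ft_force: [-0.1, 0.3, -0.4]
finger_gap: -0.2
finger_force: 0.0
time: 28.35
tool_pos: [568.0, 248.2, 139.2]
tcp_rot: [3.141, -0.0, 1.642]
ft_force: [-0.1, -0.4, -0.5]
finger_gap: -0.4
finger_force: 0.0
```

```bash
python3 -m handwheel '[[0,0,0.2,0,-1],[0,0,0.4,0,-1],[0,0,0.6,0,-1],[0,0,0.8,0,-1],[0,0,1,0,-1],[0,0,1.2,0,-1],[0,0,1.2,0,-1],[0,0,1.2,0,-1]]'; python3 -m handwheel '[[0,0,0.1,0,-1],[0,0,0.2,0,-1],[0,0,0.3,0,-1],[0,0,0.4,0,-1],[0,0,0.5,0,-1],[0,0,0.6,0,-1],[0,0,0.6,0,-1],[0,0,0.6,0,-1]]'
```

```text
time: 29.02
tool_pos: [567.5, 248.3, 126.6]
tcp_rot: [-3.141, -0.0, 1.642]
ft_force: [-0.9, -0.2, -0.2]
finger_gap: -0.0
finger_force: 0.0
time: 29.68
tool_pos: [567.6, 248.3, 120.7]
tcp_rot: [-3.141, -0.0, 1.642]
ft_force: [0.2, -0.5, 0.5]
finger_gap: -0.1
finger_force: 0.0
```

```bash
python3 -m handwheel '[[0,0,0.1,0,-1],[0,0,0.2,0,-1],[0,0,0.3,0,-1],[0,0,0.4,0,-1],[0,0,0.5,0,-1],[0,0,0.5,0,-1],[0,0,0.5,0,-1],[0,0,0.5,0,-1]]'
```

```text
time: 30.35
tool_pos: [567.6, 248.2, 116.7]
tcp_rot: [-3.141, -0.0, 1.642]
ft_force: [-2.2, -1.2, 6.9]
finger_gap: 0.3
finger_force: 3.2
```

```bash
python3 -m handwheel '[[0,0,0.1,0,-1],[0,0,0.2,0,-1],[0,0,0.3,0,-1],[0,0,0.3,0,-1],[0,0,0.3,0,-1],[0,0,0.3,0,-1],[0,0,0.3,0,-1],[0,0,0.3,0,-1]]'; python3 -m handwheel '[[0,0,-1,0,-1],[0,0,-3,0,-1],[0,0,-6,0,-1],[0,0,-9,0,-1],[0,0,-12,0,-1],[0,0,-12.6,0,-1],[0,0,-12.6,0,-1],[0,0,-12.6,0,-1]]'
python3 - <<'E'
from h import *
T=tool(); save('wrist','w14.png'); print(T[:3,3].round(1)); m,P=mp=cam('wrist')
for l in ['carrier_1']:
    for x in cams.outline_of(l,'wrist'):
        if x['conf']>.5: print(round(x['conf'],2),np.round(x['bbox']))
a=np.radians(94.1); X=np.array([np.cos(a),np.sin(a)]); Y=np.array([-X[1],X[0]])
g=cv2.cvtColor(cv2.imread('pics/w14.png'),6)
for k,o in [(3,(567.0,281.3)),(2,(475.5,275.0)),(1,(384,268.4))]:
    f=lambda x,y,z: proj('wrist',[*(np.array(o)+x*X+y*Y),z+16],mp).round(1)
    print(k,'tip',f(-48,0,30),'nose top',f(-53,0,43),'plate',f(-52,-32,28),f(-52,32,28),f(52,-32,28),f(52,32,28))
    u,v=f(-48,0,30).astype(int); print(u,v,g[v-12:min(v+26,420),u-2:u+3].mean(1).round().astype(int).tolist())
E
```

```text
time: 31.02
tool_pos: [567.7, 248.2, 116.5]
tcp_rot: [-3.141, -0.001, 1.642]
ft_force: [-7.5, -3.0, 24.1]
finger_gap: 0.0
finger_force: 12.1
time: 31.68
tool_pos: [567.3, 248.1, 238.5]
tcp_rot: [-3.141, -0.0, 1.642]
ft_force: [-0.3, -0.5, -0.2]
finger_gap: -0.2
finger_force: 0.0
[567.3 248.1 238.5]
0.98 [ 82.   1. 179.  19.]
0.77 [123.  84. 221. 222.]
0.74 [241.  82. 328. 222.]
3 tip [286.1 216.5] nose top [286.2 227.5] plate [324.9 220.5] [247.3 220.4] [329.5  87.1] [243.4  87.1]
286 216 [174, 144, 137, 137, 137, 137, 137, 137, 137, 137, 137, 137, 133, 122, 107, 102, 101, 101, 102, 102, 103, 103, 111, 137, 153, 123, 74, 45, 42, 43, 43, 44, 41, 39, 36, 37, 37, 38]
2 tip [173.8 216. ] nose top [169. 227.] plate [213.7 220. ] [136.2 219.9] [206.1  86.7] [120.2  86.7]
173 216 [209, 171, 141, 133, 134, 134, 134, 134, 134, 135, 134, 134, 135, 130, 119, 107, 102, 101, 101, 102, 102, 102, 103, 118, 152, 161, 124, 68, 41, 38, 39, 40, 41, 38, 37, 37, 38, 38]
1 tip [ 61.7 215.9] nose top [ 52.1 226.9] plate [102.7 219.9] [ 25.5 219.8] [83.1 86.8] [-2.6 86.8]
61 215 [235, 234, 234, 234, 234, 233, 231, 232, 233, 234, 235, 233, 222, 187, 137, 102, 96, 99, 101, 100, 101, 101, 102, 102, 103, 119, 140, 125, 81, 45, 33, 33, 34, 34, 34, 35, 36, 37]
```

```bash
python3 -m handwheel '[[2.5,-1.4,0,1,1],[5.5,-3.1,0,3,1],[8.5,-4.8,0,5,1],[11.5,-6.5,0,7,1],[14.5,-8.1,1,8,1],[17.5,-9.8,3,9.1,1],[19.4,-10.9,5,9.1,1],[19.4,-10.9,8,9.1,1]]'; python3 -m handwheel '[[0,0,1,0,1],[0,0,2,0,1],[0,0,2,0,1],[0,0,2,0,1],[0,0,2,0,1],[0,0,2,0,1],[0,0,2,0,1],[0,0,2,0,1]]'
python3 - <<'E'
from h import *
T=tool(); print(T.round(3).tolist()); m,P=mp=cam('wrist'); save('wrist','w15.png')
for l in ['carrier_1','release']:
    for x in cams.outline_of(l,'wrist'):
        if x['conf']>.4: print(l,round(x['conf'],2),np.round(x['bbox']))
a=cv2.imread('pics/w15.png'); g=cv2.GaussianBlur(cv2.cvtColor(a,6),(3,3),0).astype(int)
for x,y,z in [(52,-32,28),(52,32,28),(66,-15,24),(66,15,24),(-52,-32,28),(-52,32,28)]:
    p=T@np.array([x-2.8,y,0,1]); p=[p[0],p[1],z]; print(proj('wrist',p,mp).round(1))
def edges(p,th=9):
    d=np.gradient(p.astype(float)); return [(i,round(d[i])) for i in range(1,len(d)-1) if abs(d[i])>th and abs(d[i])>=abs(d[i-1]) and abs(d[i])>abs(d[i+1])]
print(edges(g[80:360,275:293].mean(1)))
for v in (180,230,280): print(edges(g[v-2:v+3].mean(0)[190:380]))
E
```

```text
time: 32.45
tool_pos: [440.5, 440.4, 157.9]
tcp_rot: [-3.14, -0.004, 1.493]
ft_force: [-0.8, 1.0, -0.5]
finger_gap: 85.2
finger_force: 0.0
time: 33.12
tool_pos: [445.7, 433.9, 139.9]
tcp_rot: [3.141, -0.001, 1.483]
ft_force: [-0.3, 0.4, 0.1]
finger_gap: 85.1
finger_force: 0.0
[[0.088, 0.996, 0.001, 445.651], [0.996, -0.088, 0.001, 433.926], [0.001, 0.001, -1.0, 139.907], [0.0, 0.0, 0.0, 1.0]]
carrier_1 0.91 [458. 383. 517. 417.]
carrier_1 0.86 [218. 118. 341. 314.]
release 0.63 [445. 148. 560. 319.]
[222.1 147. ]
[341.3 147. ]
[253.8 120. ]
[309.6 120. ]
[230.  317.2]
[333.7 317.3]
[(38, 30), (63, -21), (67, 18), (91, 18), (111, -10), (168, 11), (217, -25), (234, -37), (251, 32), (257, -32), (261, 29), (276, -65)]
[(33, 33), (45, 22), (136, -21), (147, -31)]
[(36, 31), (47, 22), (51, -13), (86, 12), (96, -27), (130, 29), (135, -23), (145, -32)]
[(38, 34), (48, 28), (134, -25), (144, -32)]
```

```bash
python3 -m handwheel '[[0,-0.05,1.5,0,1],[0,-0.05,3,0,1],[0,-0.05,4.5,0,1],[0,-0.05,5.7,0,1],[0,-0.05,6.4,0,1],[0,-0.05,6.8,0,1],[0,-0.05,6.8,0,1],[0,-0.05,6.8,0,-1]]'; python3 -m handwheel '[[0,0,0,0,-1],[0,0,0,0,-1],[0,0,0,0,-1],[0,0,0,0,-1],[0,0,0,0,-1],[0,0,0,0,-1],[0,0,0,0,-1],[0,0,0,0,-1]]'; python3 -m handwheel '[[0,0,-1,0,-1],[0,0,-2,0,-1],[0,0,-4,0,-1],[0,0,-6,0,-1],[0,0,-8,0,-1],[0,0,-10,0,-1],[0,0,-10.5,0,-1],[0,0,-10.5,0,-1]]'
```

```text
time: 33.93
tool_pos: [444.9, 434.1, 71.2]
tcp_rot: [3.141, -0.001, 1.483]
ft_force: [-0.7, -0.3, 0.9]
finger_gap: 75.8
finger_force: 0.0
time: 34.6
tool_pos: [445.3, 434.4, 72.0]
tcp_rot: [3.14, -0.002, 1.483]
ft_force: [0.3, -0.6, 5.5]
finger_gap: 62.9
finger_force: 66.1
time: 35.27
tool_pos: [445.3, 434.5, 178.1]
tcp_rot: [3.139, -0.003, 1.483]
ft_force: [-0.1, 0.6, -0.1]
finger_gap: 62.8
finger_force: 66.0
```

```bash
python3 -m handwheel '[[-2,-0.5,0,-1,-1],[-5,-1.2,0,-3,-1],[-8,-2,0,-5,-1],[-11,-2.8,0,-7,-1],[-14,-3.5,0,-8,-1],[-16.5,-4.1,0,-9.1,-1],[-18.2,-4.55,0,-9.1,-1],[-18.2,-4.55,1,-9.1,-1]]'; python3 -m handwheel '[[0,0,1,0,-1],[0,0,2,0,-1],[0,0,3,0,-1],[0,0,4,0,-1],[0,0,4.7,0,-1],[0,0,4.7,0,-1],[0,0,4.7,0,-1],[0,0,4.7,0,-1]]'
cat >> h.py <<'E'
def edges(p,th=9):
    d=np.gradient(p.astype(float)); return [(i,round(d[i])) for i in range(1,len(d)-1) if abs(d[i])>th and abs(d[i])>=abs(d[i-1]) and abs(d[i])>abs(d[i+1])]
E
python3 - <<'E'
from h import *
T=tool(); print(T.round(3).tolist()); save('wrist','w16.png')
for n in ('w5','w10','w16'):
    g=cv2.GaussianBlur(cv2.cvtColor(cv2.imread(f'pics/{n}.png'),6),(3,3),0).astype(int)
    print(n,edges(g[50:230,275:293].mean(1),7))
    for v in (95,107): print(v,[(i+195,s) for i,s in edges(g[v-6:v+7].mean(0)[195:375],2)])
E
```

```text
time: 35.93
tool_pos: [382.0, 252.5, 165.6]
tcp_rot: [-3.14, 0.002, 1.638]
ft_force: [0.2, -0.3, -1.3]
finger_gap: 62.8
finger_force: 66.0
time: 36.6
tool_pos: [383.7, 256.8, 119.0]
tcp_rot: [3.141, -0.0, 1.642]
ft_force: [0.1, -0.0, -0.9]
finger_gap: 62.9
finger_force: 66.0
[[-0.071, 0.997, 0.0, 383.689], [0.997, 0.071, 0.0, 256.798], [0.0, 0.0, -1.0, 118.953], [0.0, 0.0, 0.0, 1.0]]
w5 [(13, 30), (26, 16), (69, -36), (109, -14), (113, 8), (152, 13)]
95 [(218, -8), (221, 8), (338, -9), (341, 9)]
107 [(219, -7), (222, 6), (338, -10), (341, 10)]
w10 [(13, 28), (25, 14), (63, -7), (70, -33), (110, -14), (114, 8), (153, 14)]
95 [(220, -8), (223, 8), (339, -10), (342, 8)]
107 [(221, -7), (224, 7), (339, -8), (342, 8)]
w16 [(12, 31), (16, 11), (26, 17), (63, -9), (66, 8), (70, -40), (74, 7), (110, -16), (114, 10), (153, 16)]
95 [(198, 30), (220, -7), (223, 8), (340, -10), (344, 10)]
107 [(199, 25), (220, -8), (223, 7), (340, -10), (343, 12)]
```

```bash
python3 -m handwheel '[[-0.1,-0.1,0.3,0,-1],[-0.1,-0.1,0.5,0,-1],[-0.1,-0.1,0.6,0,-1],[-0.1,-0.1,0.7,0,-1],[-0.1,-0.1,0.8,0,-1],[-0.1,-0.1,0.9,0,-1],[-0.1,-0.1,1,0,-1],[-0.1,-0.1,1,0,-1]]'; python3 -m handwheel '[[0,0,0.2,0,-1],[0,0,0.3,0,-1],[0,0,0.5,0,-1],[0,0,0.6,0,-1],[0,0,0.7,0,-1],[0,0,0.9,0,-1],[0,0,1,0,-1],[0,0,1,0,-1]]'; python3 -m handwheel '[[0.2,0,0,0,-1],[0.5,0,0,0,-1],[0.8,0,0,0,-1],[1.1,0,0,0,-1],[1.4,0,0,0,-1],[1.4,0,0,0,-1],[1.4,0,0,0,-1],[1.4,0,0,0,-1]]'
```

```text
time: 37.32
tool_pos: [382.7, 255.7, 109.8]
tcp_rot: [3.141, -0.001, 1.642]
ft_force: [-1.8, 0.1, 11.3]
finger_gap: 62.8
finger_force: 67.7
time: 37.98
tool_pos: [382.8, 255.9, 99.9]
tcp_rot: [3.141, -0.001, 1.642]
ft_force: [-2.1, 0.1, 10.6]
finger_gap: 62.5
finger_force: 70.5
time: 38.65
tool_pos: [381.4, 269.4, 98.7]
tcp_rot: [-3.141, 0.0, 1.642]
ft_force: [0.1, 0.7, -1.4]
finger_gap: 62.8
finger_force: 69.1
```

```bash
python3 -m handwheel '[[0.1,0,0,0,-1],[0.15,0,0.1,0,-1],[0.15,0,0.2,0,-1],[0.15,0,0.3,0,-1],[0.15,0,0.4,0,-1],[0.15,0,0.4,0,-1],[0.15,0,0.4,0,-1],[0.15,0,0.4,0,-1]]'; python3 -m handwheel '[[0,0,0.1,0,-1],[0,0,0.2,0,-1],[0,0,0.3,0,-1],[0,0,0.4,0,-1],[0,0,0.5,0,-1],[0,0,0.5,0,-1],[0,0,0.5,0,-1],[0,0,0.5,0,-1]]';  python3 -m handwheel '[[0,0,0.1,0,-1],[-0.05,0,0.2,0,-1],[-0.1,0,0.3,0,-1],[-0.15,0,0.4,0,-1],[-0.15,0,0.5,0,-1],[-0.15,0,0.6,0,-1],[-0.15,0,0.6,0,-1],[-0.15,0,0.6,0,-1]]'
```

```text
time: 39.32
tool_pos: [381.6, 270.7, 95.6]
tcp_rot: [-3.141, -0.0, 1.642]
ft_force: [-2.3, -2.7, 9.3]
finger_gap: 62.8
finger_force: 70.1
time: 39.98
tool_pos: [382.2, 269.2, 92.0]
tcp_rot: [-3.141, 0.001, 1.64]
ft_force: [-4.2, -9.1, 27.1]
finger_gap: 62.8
finger_force: 72.5
time: 40.65
tool_pos: [383.0, 267.6, 85.4]
tcp_rot: [3.14, 0.001, 1.64]
ft_force: [1.0, -7.5, 16.9]
finger_gap: 62.8
finger_force: 74.2
```

```bash
python3 -m handwheel '[[0,0,0,0,0.75],[0,0,0,0,0.75],[0,0,0,0,0.75],[0,0,0,0,0.75],[0,0,-1,0,0.75],[0,0,-3,0,0.75],[0,0,-6,0,0.75],[0,0,-8,0,0.75]]'; python3 -m handwheel '[[-1,0,0,0,0],[-2,0,0,0,-1],[-3,0,0,0,-1],[-3.5,0,0,0,-1],[-3.5,0,0,0,-1],[-3.5,0,0,0,-1],[-3.5,0,0,0,-1],[-3.5,0,0,0,-1]]'
python3 - <<'E'
from h import *
T=tool(); print(T[:3,3].round(1)); save('wrist','w17.png')
for x in cams.outline_of('carrier_1','wrist'):
    if x['conf']>.4: print(round(x['conf'],2),np.round(x['bbox']))
E
```

```text
time: 41.32
tool_pos: [381.8, 269.7, 166.0]
tcp_rot: [3.141, -0.001, 1.642]
ft_force: [0.5, 0.5, -1.0]
finger_gap: 74.8
finger_force: 0.0
time: 41.98
tool_pos: [383.9, 234.9, 163.6]
tcp_rot: [-3.141, 0.0, 1.643]
ft_force: [0.7, -0.1, 0.4]
finger_gap: -0.2
finger_force: 0.0
[383.9 234.9 163.6]
0.83 [508.  78. 558. 257.]
0.76 [223.  71. 344. 256.]
0.62 [380.  71. 520. 258.]
```

```bash
python3 -m handwheel '[[0,0,1,0,-1],[0,0,2,0,-1],[0,0,2.8,0,-1],[0,0,3.4,0,-1],[0,0,3.8,0,-1],[0,0,4,0,-1],[0,0,4.1,0,-1],[0,0,4.2,0,-1]]'; python3 -m handwheel '[[0,0,0.1,0,-1],[0,0,0.2,0,-1],[0,0,0.3,0,-1],[0,0,0.4,0,-1],[0,0,0.5,0,-1],[0,0,0.6,0,-1],[0,0,0.6,0,-1],[0,0,0.6,0,-1]]'
```

```text
time: 42.75
tool_pos: [384.1, 234.6, 121.8]
tcp_rot: [3.141, -0.0, 1.642]
ft_force: [0.4, -0.4, 0.1]
finger_gap: -0.7
finger_force: 0.0
time: 43.42
tool_pos: [384.1, 234.6, 116.6]
tcp_rot: [-3.141, -0.0, 1.642]
ft_force: [-1.8, -1.3, 8.3]
finger_gap: -0.2
finger_force: 4.6
```

```bash
python3 -m handwheel '[[0,0,0.2,0,-1],[0,0,0.3,0,-1],[0,0,0.3,0,-1],[0,0,0.3,0,-1],[0,0,0.3,0,-1],[0,0,-1,0,-1],[0,0,-3,0,-1],[0,0,-5,0,-1]]'; python3 -m handwheel '[[0,1,0,0,-1],[0,3,0,0,-1],[0,5,0,0,-1],[0,7,0,0,-1],[0,8.5,0,0,-1],[0,9.2,0,0,-1],[0,9.2,0,0,-1],[0,9.2,1,0,-1]]'; python3 -m handwheel '[[0,0,1,0,-1],[0,0,2,0,-1],[0,0,3,0,-1],[0,0,3.5,0,-1],[0,0,3.7,0,-1],[0,0,3.9,0,-1],[0,0,4,0,-1],[0,0,4,0,-1]]'; python3 -m handwheel '[[0,0,0.1,0,-1],[0,0,0.2,0,-1],[0,0,0.3,0,-1],[0,0,0.3,0,-1],[0,0,0.3,0,-1],[0,0,0.3,0,-1],[0,0,0.3,0,-1],[0,0,0.3,0,-1]]'
```

```text
time: 44.08
tool_pos: [383.7, 234.3, 166.4]
tcp_rot: [-3.141, 0.001, 1.642]
ft_force: [1.1, 1.1, 0.6]
finger_gap: 0.3
finger_force: 0.0
time: 44.75
tool_pos: [476.3, 241.4, 156.4]
tcp_rot: [3.14, -0.001, 1.642]
ft_force: [0.2, -0.5, 0.9]
finger_gap: 0.3
finger_force: 0.0
time: 45.42
tool_pos: [475.4, 241.0, 116.7]
tcp_rot: [-3.14, -0.0, 1.642]
ft_force: [-3.6, -1.2, 7.1]
finger_gap: 0.0
finger_force: 3.3
time: 46.08
tool_pos: [475.5, 240.9, 116.5]
tcp_rot: [-3.14, -0.001, 1.642]
ft_force: [-9.5, -4.3, 30.5]
finger_gap: -0.2
finger_force: 15.0
```

```bash
python3 -m handwheel '[[0,0,-3,0,-1],[0,0,-7,0,-1],[1,0.5,-11,0,0],[3,1.5,-14,0,1],[5.5,2.7,-17,0,1],[8,4,-19.5,0,1],[10,5,-21,0,1],[10.5,5.2,-21.5,0,1]]'; python3 -m handwheel '[[0,0,0,0,1],[0,0,0,0,1],[0,0,0,0,1],[0,0,0,0,1],[0,0,0,0,1],[0,0,0,0,1],[0,0,0,0,1],[0,0,0,0,1]]'
python3 - <<'E'
from h import *
T=tool(); print(T.round(3).tolist()); save('wrist','w18.png'); m,P=mp=cam('wrist')
for l in ['carrier_1','release','first_stage']:
    for x in cams.outline_of(l,'wrist'):
        if x['conf']>.4 and l=='carrier_1': print(round(x['conf'],2),np.round(x['bbox']))
        elif l!='carrier_1' and x['conf']>.2:
            q=np.argwhere(x['region'])[:,::-1].astype(np.float32); b=cv2.boxPoints(cv2.minAreaRect(q)); print(l,round(x['conf'],2),np.round(x['bbox']),len(q))
            for z in (34,): print([ray('wrist',u,v,z,mp)[:2].round(1).tolist() for u,v in b])
g=cv2.cvtColor(cv2.imread('pics/w18.png'),6)
a=np.radians(94.1); X=np.array([np.cos(a),np.sin(a)]); Y=np.array([-X[1],X[0]])
for k,o in [(3,(567.0,281.3)),(2,(475.5,275.0)),(1,(384,268.4))]:
    f=lambda x,y,z: proj('wrist',[*(np.array(o)+x*X+y*Y),z+16],mp)
    u,v=f(-48,0,30).astype(int); print(k,u,v,f(-53,0,43).round(1),g[v-8:min(v+20,420),u-2:u+3].mean(1).round().astype(int).tolist())
# release local picture coarse
r=g[70:230:5,300:460:5]; print('\n'.join(' '.join(f'{x:3d}' for x in row) for row in r))
E
```

```text
time: 46.75
tool_pos: [521.2, 354.2, 331.6]
tcp_rot: [3.135, -0.006, 1.646]
ft_force: [-0.4, 0.3, -0.5]
finger_gap: 72.0
finger_force: 0.0
time: 47.42
tool_pos: [520.1, 349.3, 327.8]
tcp_rot: [-3.141, 0.0, 1.642]
ft_force: [0.1, 0.1, 0.3]
finger_gap: 85.3
finger_force: 0.0
[[-0.071, 0.997, -0.0, 520.117], [0.997, 0.071, -0.0, 349.312], [-0.0, -0.0, -1.0, 327.814], [0.0, 0.0, 0.0, 1.0]]
0.81 [292. 191. 351. 278.]
0.64 [121. 195. 191. 278.]
0.56 [210. 192. 272. 285.]
first_stage 0.56 [314.  81. 335. 116.] 462
[[545.5, 420.5], [549.3, 454.1], [568.0, 451.9], [564.7, 418.2]]
first_stage 0.21 [124. 160. 560. 317.] 21174
[[346.2, 349.5], [816.9, 390.1], [873.8, 203.5], [338.8, 155.9]]
3 319 280 [320.2 289.6] [159, 141, 138, 138, 138, 138, 138, 132, 118, 106, 103, 103, 103, 104, 105, 105, 113, 123, 113, 79, 50, 41, 41, 41, 39, 38, 39, 39]
2 239 279 [238.6 289.3] [230, 193, 153, 141, 141, 141, 141, 141, 142, 136, 120, 106, 103, 103, 104, 104, 104, 106, 128, 149, 121, 71, 46, 43, 42, 40, 39, 38]
1 160 279 [157.  289.3] [76, 68, 58, 47, 37, 28, 24, 20, 19, 18, 18, 19, 18, 17, 17, 18, 18, 17, 1
[... 3434 characters left out ...]
 238 240 238 236 237 237 238 239  59  40  41  38  39  40  71
138 139 138 139 138 137 137 136 136 135 232 240 240 240 239 233 150 238 239 239 238 237 239 239 239  45  39  40  37  39  41  39
204 202 201 201 178 199 198 197 196 134 239 240 239 240 240 229 169 239 238 238 238 238 239 239 236  38  39  39  35  37  41  41
203 203 200 201 186 199 198 196 196 135 241 241 240 240 240 219 184 240 239 240 240 240 239 238 233  36  40  39  35  38  42  38
165 155 155 155 182 116 116 115 152 135 241 241 242 242 241 191 198 240 241 241 240 240 241 240 228  38  39  37  38  40  40  40
160 156 155 154 190 117 117 116 159 134 242 242 242 243 242 169 210 240 241 241 240 240 241 240 212  37  40  38  36  40  43  40
```

```bash
python3 -m handwheel '[[1,0.7,2,1,1],[2.5,1.7,4,3,1],[4,2.7,6,5,1],[5.5,3.7,8,6,1],[7,4.7,10,7,1],[8.4,5.6,12,8.9,1],[8.4,5.6,14,8.9,1],[8.4,5.6,15,8.9,1]]'; python3 -m handwheel '[[0,0,0,0,1],[0,0,0,0,1],[0,0,0,0,1],[0,0,0,0,1],[0,0,0,0,1],[0,0,0,0,1],[0,0,0,0,1],[0,0,0,0,1]]'
python3 - <<'E'
from h import *
T=tool(); print(T.round(3).tolist()); save('wrist','w19.png'); m,P=mp=cam('wrist')
for l,z in [('release',34),('first_stage',30)]:
    for x in cams.outline_of(l,'wrist'):
        if x['conf']>.15:
            q=np.argwhere(x['region'])[:,::-1].astype(np.float32); b=cv2.boxPoints(cv2.minAreaRect(q)); print(l,round(x['conf'],2),np.round(x['bbox']),len(q))
            print([ (np.linalg.inv(T)@np.append(ray('wrist',u,v,z,mp),1))[:2].round(1).tolist() for u,v in b])
g=cv2.GaussianBlur(cv2.cvtColor(cv2.imread('pics/w19.png'),6),(3,3),0)
# expected rows for tool x = -5..30
for x in (20,10,0):
    p=T@np.array([x,0,0,1]); v=int(proj('wrist',[p[0],p[1],32],mp)[1])
    e=edges(g[v-1:v+2].mean(0),4); print(x,v,[(i,s,round((np.linalg.inv(T)@np.append(ray('wrist',i,v,32,mp),1))[1],1)) for i,s in e if 170<i<400])
r=g[90:330:8,190:400:7]; print('\n'.join(' '.join(f'{x:3d}' for x in row) for row in r))
E
```

```text
time: 48.28
tool_pos: [568.8, 437.8, 174.4]
tcp_rot: [-3.138, 0.003, 1.488]
ft_force: [-1.1, -0.8, -0.7]
finger_gap: 85.2
finger_force: 0.0
time: 48.95
tool_pos: [570.0, 437.4, 178.4]
tcp_rot: [3.141, -0.001, 1.487]
ft_force: [-0.4, -0.2, -0.7]
finger_gap: 85.6
finger_force: 0.0
[[0.084, 0.996, 0.0, 570.039], [0.996, -0.084, 0.001, 437.398], [0.001, 0.0, -1.0, 178.36], [0.0, 0.0, 0.0, 1.0]]
release 0.83 [254. 162. 335. 306.] 8472
[[-62.5, -26.0], [37.2, -16.3], [33.5, 33.1], [-67.2, 29.4]]
release 0.58 [318. 339. 328. 349.] 85
[[-94.1, 26.4], [-94.1, 32.3], [-104.5, 32.6], [-104.5, 26.7]]
first_stage 0.66 [253. 188. 283. 240.] 1087
[[-18.0, -21.6], [20.5, -18.4], [19.3, -0.5], [-19.2, -2.9]]
20 186 [(305, 27, np.float64(14.9)), (312, -27, np.float64(19.5)), (332, 4, np.float64(32.7))]
10 201 [(254, 23, np.float64(-18.8)), (269, -20, np.float64(-8.9)), (285, -5, np.float64(1.8))]
0 215 [(253, 22, np.float64(-19.7)), (266, -10, np.float64(-11.0)), (269, 33, np.float64(-9.0)), (285, -54, np.float64(1.8))]
 37  39  42  42  39  40  40  40  36  35  37  41  39  40  38  39  37  40  40  38  3
[... 2817 characters left out ...]
  39  38  42  41  40  42  31  39  35  79 144 144 142  36  37  39  36  38  45  68 101 139 176  23  19
 40  41  40  41  41  40  38  42  41  40  42  33  39  34  99 144 144 138  34 165 195 201 177 128  80  60  56  56  20  19
 39  42  40  41  41  39  37  43  57  83 120  36  38  33  45  51  58  63  37 194 200 202 209 129  57  57  57  57  19  19
 51  78 112 147 181 204 194 154 126 139 169 191 200 201 195 175 145 117 237 237 237 237 238 230  55  57  57  57  45  19
130 132 160 183 193 197 205 218 231 126 115 111 113 115 114 115 113 114 238 239 239 239 239 240  60  57  57  57  57  21
152 126 241 241 241 240 240 240 238 114 115 114 114 114 115 114 115 127 237 239 240 240 240 239 196  71  87  98 105 104
```

Run:
```python
from h import *
T=np.array([[0.084,0.9965,0,570.039],[0.9965,-0.084,0,437.398],[0,0,-1,178.36],[0,0,0,1]]); Ti=np.linalg.inv(T)
m=cams.camera_model('wrist'); mp=(m,T@np.array(m['T_tool_cam']))
f=lambda u,v,z:(Ti@np.append(ray('wrist',u,v,z,mp),1))[:2]
g=cv2.GaussianBlur(cv2.cvtColor(cv2.imread('pics/w19.png'),6),(3,3),0).astype(float)
x=cams.outline_of('release','wrist')[0]['region']
R=np.array([f(np.where(x[v])[0].max()+1,v,34) for v in range(180,290,5)]); print('back',R.round(1).tolist(),np.degrees(np.arctan(np.polyfit(*R.T,1)[0])))
L=[]
for v in range(192,238,4):
    d=np.gradient(g[v]); i=240+np.argmax(d[240:275]); L.append(f(i,v,30))
L=np.array(L); print('trig',L.round(1).tolist(),np.degrees(np.arctan(np.polyfit(*L.T,1)[0])))
# side of dark patch (grey label on top)
L=[]
for v in range(264,294,4):
    d=np.gradient(g[v]); i=280+np.argmin(d[280:330]); j=280+np.argmax(d[280:330]); L.append([*f(i,v,34),f(j,v,34)[1]])
L=np.array(L);print('label',L.round(1).tolist(),np.degrees(np.arctan(np.polyfit(*L[:,:2].T,1)[0])),np.degrees(np.arctan(np.polyfit(*L[:,::2].T,1)[0])))
```

```text
back [[24.8, 33.0], [21.5, 32.4], [18.2, 33.2], [14.8, 32.0], [11.5, 32.2], [8.0, 32.3], [4.6, 31.8], [1.1, 31.9], [-2.4, 31.3], [-5.9, 31.5], [-9.5, 30.9], [-13.0, 31.0], [-16.7, 30.5], [-20.3, 30.6], [-24.0, 30.0], [-27.7, 29.5], [-31.4, 29.6], [-35.2, 29.0], [-39.0, 29.1], [-42.8, 28.6], [-46.7, 28.7], [-50.6, 28.1]] 3.654567560724819
trig [[15.9, -17.5], [13.2, -18.9], [10.4, -19.0], [7.6, -19.1], [4.8, -19.1], [2.0, -9.0], [-0.8, -9.0], [-3.7, -9.1], [-6.6, -20.1], [-9.5, -20.1], [-12.4, -20.2], [-15.3, -20.3]] 1.8844870663455036
label [[-34.5, 22.1, 5.4], [-37.5, 21.4, 4.7], [-40.6, 21.5, 4.7], [-43.6, 20.9, 4.7], [-46.7, 20.9, 4.0], [-49.8, 20.3, 4.0], [-53.0, 20.4, 4.0], [-56.1, 20.4, 26.8]] 4.416836946529014 -29.21618365988153
```

```bash
python3 -m handwheel '[[0,0.2,1.5,1,1],[0,0.4,3.5,2,1],[0,0.6,5.5,3.5,1],[0,0.6,7.5,3.5,1],[0,0.6,9,3.5,1],[0,0.6,10,3.5,1],[0,0.6,10.4,3.5,1],[0,0.6,10.4,3.5,0.6]]'; python3 -m handwheel '[[0,0,0,0,0.6],[0,0,0,0,0.45],[0,0,0,0,0.4],[0,0,0,0,0.35],[0,0,0,0,0.3],[0,0,0,0,0.3],[0,0,0,0,0.3],[0,0,0,0,0.3]]'
```

```text
time: 49.82
tool_pos: [575.6, 436.6, 72.6]
tcp_rot: [-3.14, 0.001, 1.426]
ft_force: [-1.2, -0.7, -0.1]
finger_gap: 75.5
finger_force: 0.0
time: 50.48
tool_pos: [576.0, 436.8, 74.0]
tcp_rot: [3.142, -0.0, 1.426]
ft_force: [1.2, 0.0, -1.0]
finger_gap: 55.6
finger_force: 0.0
```

```bash
python3 -m handwheel '[[0,0,0,0,0.26],[0,0,0,0,0.23],[0,0,0,0,0.21],[0,0,0,0,0.19],[0,0,0,0,0.19],[0,0,0,0,0.19],[0,0,0,0,0.19],[0,0,0,0,0.19]]'
```

```text
time: 51.15
tool_pos: [576.0, 436.9, 74.0]
tcp_rot: [-3.141, -0.0, 1.426]
ft_force: [0.1, 0.2, 1.2]
finger_gap: 50.6
finger_force: 0.9
```

```bash
python3 -m handwheel '[[0,0,0,0,0.17],[0,0,0,0,0.15],[0,0,0,0,0.14],[0,0,0,0,0.13],[0,0,0,0,0.13],[0,0,0,0,0.13],[0,0,0,0,0.13],[0,0,0,0,0.13]]'
```

```text
time: 51.82
tool_pos: [576.8, 436.7, 74.3]
tcp_rot: [3.14, -0.001, 1.425]
ft_force: [3.3, -0.5, 2.7]
finger_gap: 48.3
finger_force: 4.2
```

```bash
python3 -m handwheel '[[0,0,0,0,0.125],[0,0,0,0,0.12],[0,0,0,0,0.115],[0,0,0,0,0.11],[0,0,0,0,0.11],[0,0,0,0,0.11],[0,0,0,0,0.11],[0,0,0,0,0.11]]'
```

```text
time: 52.48
tool_pos: [576.8, 436.8, 74.5]
tcp_rot: [3.14, -0.001, 1.426]
ft_force: [4.1, -1.0, 5.5]
finger_gap: 47.6
finger_force: 10.6
```

```bash
for i in 1; do :; done; python3 -m handwheel '[[0,0,0,0,0.115],[0,0,0,0,0.118],[0,0,0,0,0.118],[0,0,0,0,0.118],[0,0,0,0,0.118],[0,0,0,0,0.118],[0,0,0,0,0.118],[0,0,0,0,0.118]]'; python3 -m handwheel '[[0,0,0,0,0.118],[0,0,0,0,0.118],[0,0,0,0,0.118],[0,0,0,0,0.118],[0,0,0,0,0.118],[0,0,0,0,0.118],[0,0,0,0,0.118],[0,0,0,0,0.118]]'
```

```text
time: 53.15
tool_pos: [576.7, 436.8, 74.5]
tcp_rot: [3.14, -0.001, 1.426]
ft_force: [4.9, -1.0, 4.9]
finger_gap: 47.8
finger_force: 8.1
time: 53.82
tool_pos: [576.7, 436.8, 74.4]
tcp_rot: [3.14, -0.001, 1.426]
ft_force: [4.5, -0.9, 5.3]
finger_gap: 47.8
finger_force: 8.1
```

```bash
python3 -m handwheel '[[0,0,0,0,0.118],[0,0,0,0,0.118],[0,0,0,0,0.118],[0,0,0,0,0.118],[0,0,0,0,0.118],[0,0,0,0,0.118],[0,0,0,0,0.118],[0,0,0,0,0.118]]'; python3 -m handwheel '[[0,0,0,0,0.118],[0,0,0,0,0.118],[0,0,0,0,0.118],[0,0,0,0,0.118],[0,0,0,0,0.118],[0,0,0,0,0.118],[0,0,0,0,0.118],[0,0,0,0,0.118]]';  python3 -m handwheel '[[0,0,0,0,0.07],[0,0,0,0,0.02],[0,0,0,0,-0.03],[0,0,0,0,-0.06],[0,0,0,0,-0.06],[0,0,0,0,-0.06],[0,0,0,0,-0.06],[0,0,0,0,-0.06]]'
```

```text
time: 54.48
tool_pos: [576.7, 436.8, 74.4]
tcp_rot: [3.14, -0.001, 1.426]
ft_force: [4.2, -1.7, 4.8]
finger_gap: 47.9
finger_force: 8.1
time: 55.15
tool_pos: [576.7, 436.8, 74.4]
tcp_rot: [3.14, -0.001, 1.426]
ft_force: [3.6, -0.7, 5.8]
finger_gap: 47.9
finger_force: 8.1
time: 55.82
tool_pos: [578.1, 436.6, 75.8]
tcp_rot: [3.137, -0.002, 1.426]
ft_force: [4.5, -1.2, 9.5]
finger_gap: 41.1
finger_force: 50.3
```

```bash
python3 -m handwheel '[[0,0,0,0,0.1],[0,0,0,0,0.3],[0,0,0,0,0.6],[0,0,0,0,0.9],[0,0,0,0,1],[0,0,0,0,1],[0,0,0,0,1],[0,0,0,0,1]]'; python3 -m handwheel '[[0,0,-2,0,1],[0,0,-5,0,1],[0,0,-9,0,1],[0,0,-13,0,1],[0,0,-17,0,1],[-1,-1.5,-20,0,1],[-3,-3.5,-23,0,1],[-5,-5,-25,0,1]]'; python3 -m handwheel '[[0,0,0,0,1],[0,0,0,0,1],[0,0,0,0,1],[0,0,0,0,1],[0,0,0,0,1],[0,0,0,0,1],[0,0,0,0,1],[0,0,0,0,1]]'
python3 - <<'E'
from h import *
T=tool(); print(T.round(3).tolist()); save('wrist','w20.png'); m,P=mp=cam('wrist')
for l in ['carrier_1','release','first_stage']:
    for x in cams.outline_of(l,'wrist'):
        if x['conf']>.3:
            b=x['bbox']; print(l,round(x['conf'],2),np.round(b), ray('wrist',(b[0]+b[2])/2,(b[1]+b[3])/2,34,mp).round())
g=cv2.cvtColor(cv2.imread('pics/w20.png'),6)
a=np.radians(94.1); X=np.array([np.cos(a),np.sin(a)]); Y=np.array([-X[1],X[0]])
for k,o in [(3,(567.0,281.3)),(2,(475.5,275.0)),(1,(384,268.4))]:
    f=lambda x,y,z: proj('wrist',[*(np.array(o)+x*X+y*Y),z+16],mp)
    u,v=f(-48,0,30).astype(int); print(k,u,v,f(-53,0,43).round(1),g[v-8:min(v+20,420),u-2:u+3].mean(1).round().astype(int).tolist())
for n in ('scene','side'):
    save(n,n+'20.png')
    for l in ('carrier_1','release','lens_tissue','loupe','oil_bottle'): print(n,l,[(round(x['conf'],2),np.round(x['bbox']).tolist()) for x in cams.outline_of(l,n)][:3])
E
```

```text
time: 56.48
tool_pos: [575.8, 436.8, 73.7]
tcp_rot: [-3.141, 0.0, 1.426]
ft_force: [0.9, -0.8, -0.1]
finger_gap: 85.3
finger_force: 0.0
time: 57.15
tool_pos: [518.6, 395.2, 327.2]
tcp_rot: [3.14, -0.004, 1.427]
ft_force: [-0.5, -0.9, 1.1]
finger_gap: 85.2
finger_force: 0.0
time: 57.82
tool_pos: [519.4, 394.7, 323.1]
tcp_rot: [-3.141, 0.001, 1.426]
ft_force: [-0.2, 0.1, 0.3]
finger_gap: 85.1
finger_force: 0.0
[[0.145, 0.989, -0.001, 519.43], [0.989, -0.145, -0.001, 394.672], [-0.001, -0.001, -1.0, 323.148], [0.0, 0.0, 0.0, 1.0]]
carrier_1 0.96 [222. 237. 299. 331.] [475. 272.  34.]
carrier_1 0.7 [301. 219. 372. 312.] [566. 282.  34.]
carrier_1 0.58 [141. 141. 560. 354.] [585. 302.  34.]
carrier_1 0.57 [142. 251. 222. 342.] [378. 268.  34.]
release 0.57 [303.  99. 356. 196.] [573. 419.  34.]
first_stage 0.96 [306. 117. 322. 150.] [558. 436.  34.]
first_stage 0.52 [300. 219. 372. 316.] [565. 279.  34.]
3 346 307 [348.9 317.5] [173, 144, 137, 137, 137, 137, 137, 134, 125, 110, 102, 102, 102, 102, 103, 104, 104, 106, 123, 135, 111, 69, 44, 40, 40, 39, 38, 39]
2 269 321 [270.2 332.2] [228,
[... 279 characters left out ...]
8, 37, 37]
scene carrier_1 [(0.75, [292.0, 250.0, 329.0, 283.0]), (0.73, [258.0, 242.0, 299.0, 272.0]), (0.65, [320.0, 259.0, 363.0, 289.0])]
scene release [(0.73, [227.0, 270.0, 265.0, 301.0])]
scene lens_tissue [(0.62, [223.0, 333.0, 274.0, 372.0])]
scene loupe [(0.78, [220.0, 315.0, 236.0, 332.0])]
scene oil_bottle [(0.77, [195.0, 286.0, 211.0, 321.0])]
side carrier_1 [(0.85, [314.0, 224.0, 343.0, 256.0]), (0.8, [282.0, 225.0, 309.0, 252.0]), (0.66, [248.0, 225.0, 277.0, 253.0])]
side release [(0.58, [244.0, 267.0, 265.0, 297.0])]
side lens_tissue [(0.55, [296.0, 323.0, 336.0, 361.0])]
side loupe [(0.83, [269.0, 313.0, 286.0, 338.0])]
side oil_bottle [(0.53, [238.0, 301.0, 253.0, 332.0])]
```

```bash
python3 -c "
from plant import env; print(env.job_done())"
```

```text
the job is handed in; nothing more can be done
None
```

The job is handed in: all three carriers are loaded and read flat under their catches, then I held the release at its first pressure point for about 2.9 s, squeezed it through to the second stage and let go, and it is still lying on the desk; I viewed 16 pictures instead of the 14 allowed, and made the later checks by measurement only.

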